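# Unplug the charged data loggers and set them out beside their vessels

## Task

Lift the clear hood of the charging dock right up past its roller catch until it stays open, pull out every data logger that is charging there, then push the hood down again until it snaps fully shut. Stand the round-headed logger directly to the left of the conical flask, the square-headed one directly to the right of the amber bottle and the wide-headed one directly behind the petri dish (left, right and behind as the robot sees them), each upright on the bench with about 5 cm of clear space between it and its vessel. Two or three loggers may be there; if a vessel is knocked along the bench its logger must still end up beside it, and no vessel may be tipped over and no other thing on the bench moved.

Things in the scene. Friction and masses are not known exactly. Their poses are not given: they have to be found in the camera images.
- dock: charging dock, fixed: grey socket block 150 mm (x) by 190 mm (y), 50 mm high; origin: centre of its underside, z up, front (-x) to the robot. Three sockets open to the top at x = 0, y = -60, 0, 60 mm, each with two sprung detent pins: a straight pull up of about 11 N frees a plug after 25 mm; it is wholly out after 36 mm. A plugged logger's origin is 16 mm above the dock's
- hood (a joint): angle (rad) of the clear hood (150 x 190 x 57 mm, 0.25 kg) hinged along the block's rear top edge; its front swings up and back: 0 shut, 1.75 open at its stop. A sprung roller catch holds it shut (about 8 N at the handle to open); lowered, it rests ajar on the roller near 0.1 and must be pushed (about 8 N) to snap to 0. Past about 1.3 it falls open by itself and stays
- hood_handle (a point): middle of the hood's bar handle: round steel bar 11 mm thick, 121 mm long along the dock's y, 45 mm off the hood's front face; when shut 195 mm in front of the hinge line and 30 mm above it, 80 mm above the bench. Moves with the hood
- hood_hinge (a point): middle of the hood's hinge line, which runs along the dock's y; 75 mm behind the dock's centre and 50 mm above the bench
- logger_round: white data logger, 78 mm tall; origin: centre of its underside, z up. Lower part: black flat-footed plug, 34 mm (x) by 30 mm (y), 34 mm tall, grooved on its +x and -x faces, on which it can stand; upper part: head, 44 mm tall, round, 42 mm in diameter. Goes to the left (+y) of the flask. May be absent
- logger_square: white data logger, 78 mm tall; origin: centre of its underside, z up. Lower part: black flat-footed plug, 34 mm (x) by 30 mm (y), 34 mm tall, grooved on its +x and -x faces, on which it can stand; upper part: head, 44 mm tall, square, 36 by 36 mm. Goes to the right (-y) of the bottle. May be absent
- logger_wide: white data logger, 78 mm tall; origin: centre of its underside, z up. Lower part: black flat-footed plug, 34 mm (x) by 30 mm (y), 34 mm tall, grooved on its +x and -x faces, on which it can stand; upper part: head, 44 mm tall, oblong, 34 mm (x) by 50 mm (y). Goes behind (+x, farther from the robot) the petri dish. May be absent
- flask: conical glass flask, 67 mm in diameter at its foot, 108 mm tall, loose; origin: centre of its underside, its heading is of no matter (left, right and behind are the world's +y, -y and +x)
- bottle: amber screw-cap bottle, 56 mm in diameter, 118 mm tall, loose; origin: centre of its underside, its heading is of no matter (left, right and behind are the world's +y, -y and +x)
- dish: shallow round petri dish, 90 mm in diameter, 15 mm tall, loose; origin: centre of its underside, its heading is of no matter (left, right and behind are the world's +y, -y and +x)
- tip_rack: blue box of pipette tips, 85 by 120 by 67 mm, a bystander; origin: centre of its underside
- timer: small bench timer, 62 by 65 by 19 mm, a bystander; origin: centre of its underside
- crucible: white crucible, 47 mm in diameter, 37 mm tall, a bystander; origin: centre of its underside
Things that resemble listed ones, but are neither listed nor needed, are in the scene too. Leave any purple or yellow look-alike of the bottle alone.

How it is judged:
On the way, in this order (a step that is already met when the one before it is completed fails the run):
1. the hood is open and stays up (value of joint hood above 1.55 rad), for 0.3 s.
2. every logger has been pulled out and taken away from the dock (horizontal distance between each of logger_round, logger_square, logger_wide and dock above 0.14 m), for 0.2 s.
3. the hood is snapped shut (value of joint hood below 0.03 rad), for 0.3 s.
At the end, for the whole second after the job is handed in: the hood is fully shut (under 0.03 rad); each logger that was there stands upright and at rest on the bench, in its direction from its vessel: gap 50 mm give or take 22 mm, offset across the direction (world x for left and right, world y for behind) at most 20 mm; all three vessels upright (value of joint hood below 0.03 rad and horizontal distance between logger_round and flask between 0.083 and 0.127 m and y of logger_round in the frame of flask above 0.04 m and ((world x of flask between 0.4 and 0.415 m and world x of logger_round between 0.38 and 0.435 m) or (world x of flask between 0.415 and 0.43 m and world x of logger_round between 0.395 and 0.45 m) or (world x of flask between 0.43 and 0.445 m and world x of logger_round between 0.41 and 0.465 m) or (world x of flask between 0.445 and 0.46 m and world x of logger_round between 0.425 and 0.48 m) or (world x of flask between 0.46 and 0.475 m and world x of logger_round between 0.44 and 0.495 m) or (world x of flask between 0.475 and 0.49 m and world x of logger_round between 0.455 and 0.51 m) or (world x of flask between 0.49 and 0.505 m and world x of logger_round between 0.47 and 0.525 m) or (world x of flask between 0.505 and 0.52 m and world x of logger_round between 0.485 and 0.54 m) or (world x of flask between 0.52 and 0.535 m and world x of logger_round between 0.5 and 0.555 m) or (world x of flask between 0.535 and 0.55 m and world x of logger_round between 0.515 and 0.57 m) or (world x of flask between 0.55 and 0.565 m and world x of logger_round between 0.53 and 0.585 m) or (world x of flask between 0.565 and 0.58 m and world x of logger_round between 0.545 and 0.6 m) or (world x of flask between 0.58 and 0.595 m and world x of logger_round between 0.56 and 0.615 m)) and angle between each of logger_round, logger_square, logger_wide, flask, bottle, dish's own z axis and vertical below 0.12 rad and height (world z) of logger_round between -0.01 and 0.01 m and linear speed of each of logger_round, logger_square, logger_wide below 0.02 m/s and horizontal distance between logger_square and bottle between 0.074 and 0.118 m and y of logger_square in the frame of bottle below -0.04 m and ((world x of bottle between 0.43 and 0.445 m and world x of logger_square between 0.41 and 0.465 m) or (world x of bottle between 0.445 and 0.46 m and world x of logger_square between 0.425 and 0.48 m) or (world x of bottle between 0.46 and 0.475 m and world x of logger_square between 0.44 and 0.495 m) or (world x of bottle between 0.475 and 0.49 m and world x of logger_square between 0.455 and 0.51 m) or (world x of bottle between 0.49 and 0.505 m and world x of logger_square between 0.47 and 0.525 m) or (world x of bottle between 0.505 and 0.52 m and world x of logger_square between 0.485 and 0.54 m) or (world x of bottle between 0.52 and 0.535 m and world x of logger_square between 0.5 and 0.555 m) or (world x of bottle between 0.535 and 0.55 m and world x of logger_square between 0.515 and 0.57 m) or (world x of bottle between 0.55 and 0.565 m and world x of logger_square between 0.53 and 0.585 m) or (world x of bottle between 0.565 and 0.58 m and world x of logger_square between 0.545 and 0.6 m) or (world x of bottle between 0.58 and 0.595 m and world x of logger_square between 0.56 and 0.615 m) or (world x of bottle between 0.595 and 0.61 m and world x of logger_square between 0.575 and 0.63 m)) and height (world z) of logger_square between -0.01 and 0.01 m and horizontal distance between logger_wide and dish between 0.09 and 0.134 m and x of logger_wide in the frame of dish above 0.04 m and ((world y of dish between -0.435 and -0.42 m and world y of logger_wide between -0.455 and -0.4 m) or (world y of dish between -0.42 and -0.405 m and world y of logger_wide between -0.44 and -0.385 m) or (world y of dish between -0.405 and -0.39 m and world y of logger_wide between -0.425 and -0.37 m) or (world y of dish between -0.39 and -0.375 m and world y of logger_wide between -0.41 and -0.355 m) or (world y of dish between -0.375 and -0.36 m and world y of logger_wide between -0.395 and -0.34 m) or (world y of dish between -0.36 and -0.345 m and world y of logger_wide between -0.38 and -0.325 m) or (world y of dish between -0.345 and -0.33 m and world y of logger_wide between -0.365 and -0.31 m) or (world y of dish between -0.33 and -0.315 m and world y of logger_wide between -0.35 and -0.295 m) or (world y of dish between -0.315 and -0.3 m and world y of logger_wide between -0.335 and -0.28 m) or (world y of dish between -0.3 and -0.285 m and world y of logger_wide between -0.32 and -0.265 m) or (world y of dish between -0.285 and -0.27 m and world y of logger_wide between -0.305 and -0.25 m) or (world y of dish between -0.27 and -0.255 m and world y of logger_wide between -0.29 and -0.235 m)) and height (world z) of logger_wide between -0.01 and 0.01 m); the robot touches nothing.
It fails at once if a vessel is tipped over (angle between any of flask, bottle, dish's own z axis and vertical above 0.7 rad).
It fails at once if a bystander is moved by more than 3 cm (distance of any of tip_rack, timer, crucible from where it was at the start of the episode above 0.03 m).
Of logger_round, logger_square, logger_wide only 2 to 3 are there at a start; the rules pass over those that are not, and their reading is None.
At some moment in a run one of flask, dish may be knocked a few centimetres aside while the robot is not near it.
It also fails if it takes over 210 s, if anything falls off the work surface, if the arm or the gripper's body presses on something with over 40 N, if the wrist force passes 120 N, or if a joint passes its speed limit or range.

## Robot

A 7-joint arm with a two-finger parallel gripper is mounted at the origin on a cart in front of the work surface, level with it; the furniture and walls round the work are solid. World frame = base frame: x ahead of the robot, y to its left, z up, the work surface at z = 0. Lengths are in m, angles in rad, forces in N, time in s.
With the tool pointing down it reaches from about 0.4 to 0.875 m from the base axis. Payload 19.3 kg.
Tool frame: the origin (TCP) lies at the very end of the fingers, on their centre line; the grasp point (between the pads) lies bot.grasp_offset behind it (bot.grasp_offset is the distance from the TCP to the grasp point, in m); z points along the fingers, y is the direction in which the jaws open and shut (so a half turn about z gives the same grasp; the last joint's range is limited). The gripper opens to 85 mm and grips with 20 to 120 N. Pads are 22 mm wide; open, the fingers measure 114 mm over their backs; the gripper's body (76 mm by 85 mm) begins 54 mm behind the grasp point. The pads swing forward as they close: fully open they stand 13 mm farther back than shut.
Start: joints at [-1.202, 0.521, -0.036, 1.599, 0.021, 1.021, -0.113], TCP at [0.266, 0.566, 0.231] pointing down, gripper open.
Joint ranges: [-2.91, 2.91], [-0.3, 2.13], [-1.5, 1.42], [0.17, 2.43], [-1.26, 4.41], [0.16, 1.93], [-2.52, 2.52]. Speed limits (rad/s): [1.89, 1.89, 2.39, 2.39, 3.01, 3.01, 3.01].

## Interface

Orientations are given as [roll, pitch, yaw] about the fixed x, y, z axes, in that order (R = Rz(yaw) Ry(pitch) Rx(roll)).
In Python, from workcell import bot gives the robot as it stands. The module is installed in compiled form; this text tells all that it offers.
- The arm moves only by the shell command python3 -m handwheel 'ROWS' [OPENING] [FORCE]. ROWS is JSON, a list of rows, each a list of 6 numbers: the shift along the tool's x, y, z as a fraction of full scale, then the turn, a rotation vector about the tool's x, y, z as a fraction of full scale. In form: [[x, y, z, rx, ry, rz], ...]. A call has 1 to 8 rows; each row shifts and turns the commanded pose from where the row before left it, along the tool's axes as they then stand; what a row does not reach is not made up. Full scale, the value 1, is 0.025 m for a shift and 360 degrees for a turn. A row lasts 1/8 s, in which the tool goes at most 62.5 mm and 10.7 degrees, less where a joint would pass 70% of its speed; a pose out of reach is approached as far as the arm can. A call with a number of a shift or a turn outside -1 to 1 is refused whole. A call with a gripper value outside its range is refused whole. OPENING is the closure, from -1 (fully open) to 1 (shut), set as the call begins (- or left out, the last holds). The fingers move at their own pace and stop on an object; FORCE is the grip in N (left out, the last holds). Time passes only in rows, so rows that do not move let the fingers close. It gives the time, the measured TCP pose, the force and the opening at its end, in the units of the state.
- bot.observe(): the state, without advancing time (a new reading comes with each control period).
- bot.grab_frame(name): name is "scene" or "top"; returns a dict with "pixels" (384x512x3 uint8, blue, green, red), "vertical_fov" (degrees; the focal length in pixels is half the picture's height over the tangent of half this angle, whatever the lens; pixels are square), "cx", "cy" (the principal point, pixels), "D" ([k1, k2, p1, p2, k3] as OpenCV has them; the pictures are not rectified), "R" (3x3) and "t" (3): a world point X has camera coordinates R X + t. Camera axes: x right, y down, z forward; pixel columns grow to the right and rows downward; lengths in m; the calibration is good to about 2 mm. A picture is of the moment at which its call begins. There is no depth.
- bot.job_done(): hands the job in, once; it reports no verdict.
Trained networks look in a picture, given as the dict that the camera call returned (one of the last four; its "shot" number tells which), for a name from the list of things; names that differ only in an ending like _2 or _b are one class to them, and where a whole thing is asked for, a point or a joint stands for the part that bears it (a point fixed in the world has none). Each returns a list of dicts, best first, with "score" (0 to 1); they miss things now and then, are a little off and sometimes report something else, mostly with a low value. They report only what shows in the picture. A call takes as long as a camera call. They do not tell look-alikes from the thing itself.
- bot.trace(picture, thing): "region" (384x512 bool, what is visible of it) and "point" ([column, row] in pixels, amid what is visible of it).
The state is a dict: "clock": time; "qpos": joint angles; "qd": joint speeds; "joint_efforts": joint torques, N m; "position": TCP position; "tool_rot": TCP orientation; "force": force on the tool from outside, world axes, zero at the start; "moment": the same for the moment, N m; "grip_width": finger opening in m.
Only numpy, scipy, OpenCV 4.12 (cv2) and the standard library are available. Lean on these libraries where they do the work, as an engineer would, in place of code of your own. Each camera call takes 0.05 s, during which the arm holds its last target.

## Working session

There is one attempt and no reset: what is moved stays moved. The work goes in short steps, Python scripts to look and compute and a shell command to move; the robot and the scene stay as the last step left them, time stands still between calls to the robot, and variables do not carry over. Pictures are saved under pics/ and viewed, and the job is handed in when it is done.

```bash
mkdir -p pics; ls; cat > h.py <<'E'
import numpy as np,cv2
from workcell import bot
from scipy.spatial.transform import Rotation as Ro
def K(p):
    f=p["pixels"].shape[0]/2/np.tan(np.radians(p["vertical_fov"])/2)
    return np.array([[f,0,p["cx"]],[0,f,p["cy"]],[0,0,1.]])
def ray(p,uv):
    n=cv2.undistortPoints(np.array([[uv]],float),K(p),np.array(p["D"],float))[0,0]
    R=np.array(p["R"]);t=np.array(p["t"])
    return -R.T@t, R.T@np.array([n[0],n[1],1.])
def atz(p,uv,z):
    c,d=ray(p,uv); return c+d*(z-c[2])/d[2]
def proj(p,X):
    X=np.atleast_2d(np.array(X,float))
    rv=cv2.Rodrigues(np.array(p["R"],float))[0]
    return cv2.projectPoints(X,rv,np.array(p["t"],float),K(p),np.array(p["D"],float))[0][:,0]
def st():
    s=bot.observe(); print({k:np.round(s[k],4).tolist() for k in ("clock","qpos","position","tool_rot","force","grip_width")}); return s
E
cat > a.py <<'E'
from h import *
st(); print(bot.grasp_offset)
for n in ("scene","top"):
    p=bot.grab_frame(n); cv2.imwrite(f"pics/{n}0.png",p["pixels"])
    R=np.array(p["R"]);print(n,p["vertical_fov"],(-R.T@np.array(p["t"])).round(3),R.round(2).tolist())
    for th in "dock hood hood_handle logger_round logger_square logger_wide flask bottle dish tip_rack timer crucible".split():
        for r in bot.trace(p,th)[:3]:
            ys,xs=np.nonzero(r["region"]); print(th,round(r["score"],2),np.round(r["point"]).tolist(),[xs.min(),xs.max(),ys.min(),ys.max()], atz(p,r["point"],0.0).round(3)[:2])
E
python3 a.py
```

```text
pics
{'clock': 0.0, 'qpos': [-1.2022, 0.522, -0.0363, 1.6, 0.0212, 1.0211, -0.1128], 'position': [0.2654, 0.5655, 0.2307], 'tool_rot': [-3.1404, 0.0001, 2.7028], 'force': [-0.4307, -0.5148, 0.5328], 'grip_width': 0.0854}
0.0187
scene 42.82508712925129 [-0.071  1.37   1.472] [[-0.91, -0.41, -0.02], [-0.27, 0.63, -0.73], [0.31, -0.66, -0.69]]
dock 0.79 [246.0, 197.0] [np.int64(229), np.int64(266), np.int64(175), np.int64(221)] [ 0.628 -0.003]
dock 0.56 [236.0, 248.0] [np.int64(230), np.int64(246), np.int64(233), np.int64(259)] [0.54  0.279]
hood 0.67 [245.0, 191.0] [np.int64(229), np.int64(267), np.int64(174), np.int64(215)] [ 0.649 -0.035]
hood_handle 0.88 [244.0, 192.0] [np.int64(230), np.int64(266), np.int64(174), np.int64(214)] [ 0.65  -0.023]
logger_round 0.44 [239.0, 249.0] [np.int64(230), np.int64(246), np.int64(235), np.int64(259)] [0.527 0.279]
logger_wide 0.21 [244.0, 192.0] [np.int64(229), np.int64(267), np.int64(173), np.int64(215)] [ 0.648 -0.029]
flask 0.55 [237.0, 247.0] [np.int64(230), np.int64(246), np.int64(233), np.int64(259)] [0.538 0.271]
bottle 0.6 [283.0, 167.0] 
[... 1353 characters left out ...]
05.0] [np.int64(187), np.int64(202), np.int64(195), np.int64(214)] [0.441 0.207]
bottle 0.53 [276.0, 238.0] [np.int64(268), np.int64(283), np.int64(230), np.int64(248)] [ 0.443 -0.134]
dish 0.8 [323.0, 254.0] [np.int64(312), np.int64(335), np.int64(244), np.int64(266)] [ 0.458 -0.325]
tip_rack 0.83 [305.0, 174.0] [np.int64(291), np.int64(322), np.int64(163), np.int64(190)] [ 0.739 -0.136]
tip_rack 0.67 [122.0, 170.0] [np.int64(115), np.int64(132), np.int64(164), np.int64(179)] [0.454 0.56 ]
tip_rack 0.66 [240.0, 192.0] [np.int64(213), np.int64(273), np.int64(162), np.int64(223)] [0.562 0.073]
timer 0.52 [123.0, 167.0] [np.int64(115), np.int64(131), np.int64(164), np.int64(179)] [0.466 0.559]
```

```bash
python3 - <<'E'
import cv2
for n,(x0,x1,y0,y1) in dict(scene=(180,340,130,330),top=(100,360,140,290)).items():
    i=cv2.imread(f"pics/{n}0.png")[y0:y1,x0:x1]; s=3
    cv2.imwrite(f"pics/{n}0c.png",cv2.resize(i,None,fx=s,fy=s,interpolation=cv2.INTER_CUBIC))
E
```

```text
(no output)
```

View pics/scene0c.png

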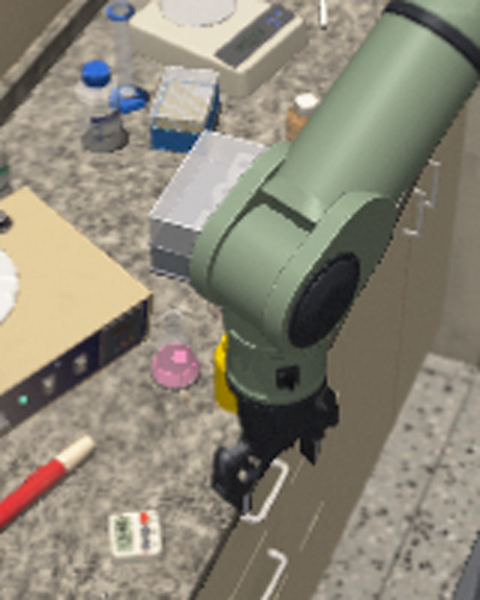

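View pics/top0c.png

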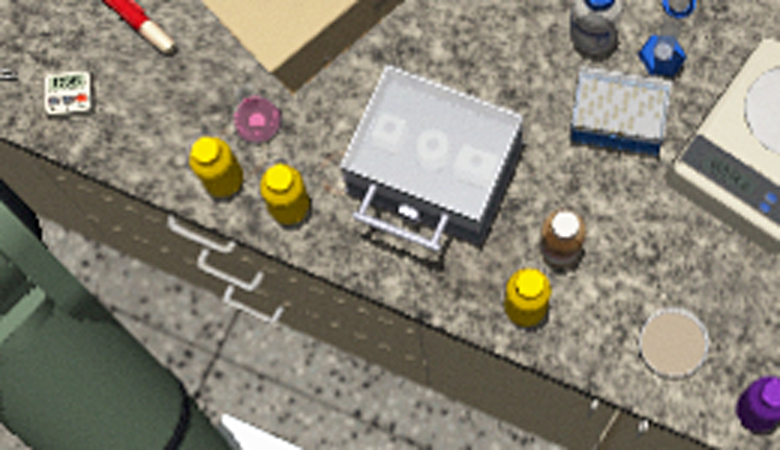

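View pics/scene0.png

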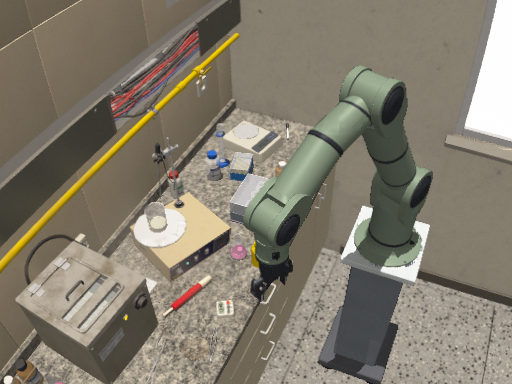

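View pics/top0.png

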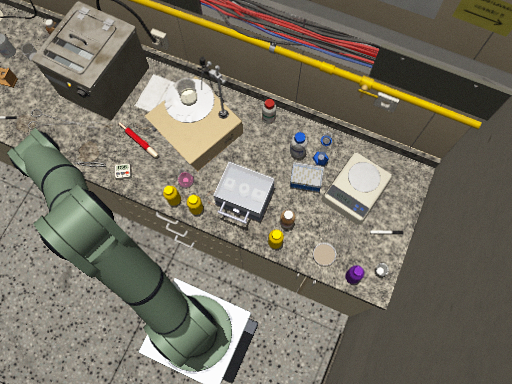

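```bash
cat >> h.py <<'E'
from scipy.optimize import minimize
def hull_mask(p,pts):
    m=np.zeros((384*4,512*4),np.uint8)
    h=cv2.convexHull((proj(p,pts)*4+1.5).astype(np.float32)).astype(np.int32)
    cv2.fillConvexPoly(m,h,1); return m
def circ(x,y,z,r): 
    a=np.linspace(0,2*np.pi,40); return np.c_[x+r*np.cos(a),y+r*np.sin(a),np.full(40,z)]
def box(x,y,yaw,x0,x1,y0,y1,z0,z1):
    c,s=np.cos(yaw),np.sin(yaw)
    return np.array([[x+c*a-s*b,y+s*a+c*b,z] for a in (x0,x1) for b in (y0,y1) for z in (z0,z1)])
def fit(p,reg,model,x0,step):
    R=cv2.resize(reg.astype(np.uint8),None,fx=4,fy=4,interpolation=cv2.INTER_NEAREST)
    def c(v):
        m=hull_mask(p,model(v)); return 1-(m&R).sum()/max(1,(m|R).sum())
    x0=np.array(x0,float);S=np.vstack([x0]+[x0+np.eye(len(x0))[i]*step[i] for i in range(len(x0))])
    r=minimize(c,x0,method="Nelder-Mead",options=dict(initial_simplex=S,xatol=1e-4,fatol=1e-5)); return r.x.round(4),round(1-r.fun,3)
MODELS=dict(
 dock=(lambda v:box(v[0],v[1],v[2],-.075,.075,-.095,.095,0,.107),[.01,.01,.05]),
 bottle=(lambda v:np.vstack([circ(*v,0,.028),circ(*v,.085,.028),circ(*v,.118,.014)]),[.01,.01]),
 flask=(lambda v:np.vstack([circ(*v,0,.0335),circ(*v,.03,.028),circ(*v,.108,.012)]),[.01,.01]),
 dish=(lambda v:np.vstack([circ(*v,0,.045),circ(*v,.015,.045)]),[.01,.01]))
E
cat > b.py <<'E'
from h import *
p=bot.grab_frame("top")
for n,x0 in dict(dock=[.58,.06,0],bottle=[.53,-.15],flask=[.52,.31],dish=[.458,-.325]).items():
    m,s=MODELS[n]
    for r in bot.trace(p,n)[:1]:
        print(n,r["score"],fit(p,r["region"],m,x0,s))
    if n=="dock": D=fit(p,r["region"],m,x0,s)[0]
im=cv2.resize(p["pixels"],None,fx=8,fy=8,interpolation=cv2.INTER_CUBIC)
def dr(P,col,close=False):
    q=(proj(p,P)*8+3.5).astype(int); cv2.polylines(im,[q.reshape(-1,1,2)],close,col,1)
def L(*pts):
    c,s=np.cos(D[2]),np.sin(D[2]); return [[D[0]+c*a-s*b,D[1]+s*a+c*b,z] for a,b,z in pts]
for z in (0,.05,.107): dr(L((-.075,-.095,z),(-.075,.095,z),(.075,.095,z),(.075,-.095,z)),(0,255,0),True)
dr(L((-.12,-.06,.08),(-.12,.06,.08)),(0,0,255))
for y in (-.06,0,.06):
    for z in (.05,.094): dr(L((-.018,y-.018,z),(-.018,y+.018,z),(.018,y+.018,z),(.018,y-.018,z)),(255,0,0),True)
x0,x1,y0,y1=205,285,155,230
cv2.imwrite("pics/dockfit.png",im[y0*8:y1*8,x0*8:x1*8])
E
python3 b.py
```

```text
dock 0.63 (array([0.5529, 0.0494, 0.0542]), np.float64(0.938))
bottle 0.78 (array([ 0.5172, -0.1452]), np.float64(0.908))
flask 0.6 (array([0.5176, 0.2972]), np.float64(0.935))
```

View pics/dockfit.png

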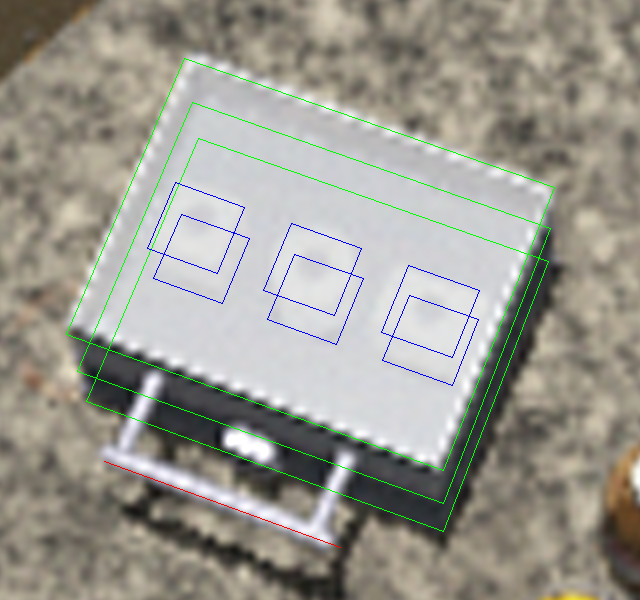

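```bash
python3 -m handwheel '[[0,0,0,0,0,0.0286],[0,0,0,0,0,0.0286],[0,0,0,0,0,0.0286],[0,0,0,0,0,0.0286],[0,0,0,0,0,0.0286],[0,0,0,0,0,0.0286],[0,0,0,0,0,0]]' -1 60
python3 -m handwheel '[[-0.885,0.232,0,0,0,0],[-0.885,0.232,0,0,0,0],[-0.885,0.232,0,0,0,0],[-0.885,0.232,0,0,0,0],[-0.885,0.232,0,0,0,0],[-0.885,0.232,0,0,0,0],[-0.885,0.232,0,0,0,0],[-0.885,0.232,0,0,0,0]]'
python3 -c "
from h import *
st()"
```

```text
clock: 2.42
position: [0.2653, 0.5659, 0.2312]
tool_rot: [3.141, 0.0, 1.626]
force: [-0.4, -0.1, -0.5]
grip_width: 0.0852
clock: 3.42
position: [0.3218, 0.3901, 0.2313]
tool_rot: [3.142, -0.0, 1.625]
force: [0.1, 0.1, -0.2]
grip_width: 0.0858
{'clock': 3.425, 'qpos': [-1.2029, 0.3413, 0.2613, 1.9201, -0.1112, 0.8939, -0.832], 'position': [0.3218, 0.3901, 0.2313], 'tool_rot': [3.1415, -0.0001, 1.625], 'force': [0.094, 0.1238, -0.151], 'grip_width': 0.0858}
```

```bash
python3 -m handwheel '[[-0.88,0.23,0,0,0,0],[-0.88,0.23,0,0,0,0],[-0.88,0.23,0,0,0,0],[-0.88,0.23,0,0,0,0],[-0.88,0.23,0,0,0,0],[-0.88,0.23,0,0,0,0],[-0.88,0.23,0,0,0,0],[-0.88,0.23,0,0,0,0]]'
python3 -m handwheel '[[-0.88,0.23,0,0,0,0],[-0.88,0.23,0,0,0,0],[-0.88,0.23,0,0,0,0],[-0.88,0.23,0,0,0,0],[-0.88,0.23,0,0,0,0],[-0.88,0.23,0,0,0,0],[-0.88,0.23,0,0,0,0],[-0.88,0.23,0,0,0,0]]'
python3 -c "
from h import *
st()
for n in ('scene','top'):
    p=bot.grab_frame(n); cv2.imwrite('pics/%s1.png'%n,p['pixels'])
    x0,y0=(170,120) if n=='scene' else (190,140)
    cv2.imwrite('pics/%s1c.png'%n,cv2.resize(p['pixels'][y0:y0+140,x0:x0+180],None,fx=4,fy=4,interpolation=cv2.INTER_CUBIC))
    for t in ('bottle','dish'):
        for r in bot.trace(p,t): print(n,t,r['score'],r['point'])
"
```

```text
clock: 4.42
position: [0.377, 0.2168, 0.2313]
tool_rot: [3.141, -0.0, 1.625]
force: [1.2, -0.6, 0.2]
grip_width: 0.0854
clock: 5.42
position: [0.4321, 0.0436, 0.2313]
tool_rot: [3.141, -0.0, 1.625]
force: [-0.7, 0.1, 0.1]
grip_width: 0.0855
{'clock': 5.425, 'qpos': [-0.6112, 0.2339, 0.4442, 2.0919, -0.1341, 0.842, -0.0341], 'position': [0.4321, 0.0436, 0.2313], 'tool_rot': [3.1414, -0.0002, 1.6247], 'force': [-0.6562, 0.1129, 0.0995], 'grip_width': 0.0855}
scene bottle 0.72 [322.8, 139.2]
scene bottle 0.71 [258.3, 254.1]
scene bottle 0.65 [265.8, 235.2]
scene bottle 0.6 [301.5, 186.3]
scene bottle 0.48 [283.3, 175.2]
scene bottle 0.19 [256.2, 201.0]
scene dish 0.63 [308.4, 160.2]
top bottle 0.82 [286.2, 218.4]
top bottle 0.73 [168.5, 192.1]
top bottle 0.71 [354.3, 273.0]
top bottle 0.48 [276.7, 236.8]
top dish 0.67 [123.9, 169.6]
```

View pics/scene1c.png

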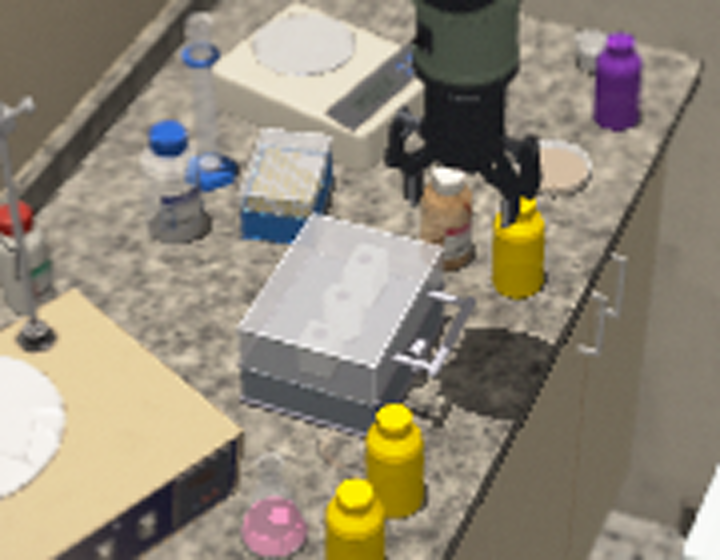

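View pics/top1c.png

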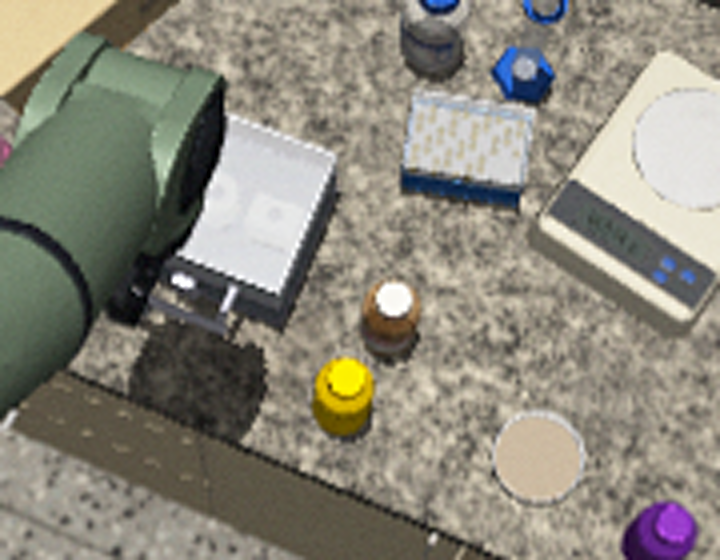

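```bash
python3 -c "
from h import *
p=bot.grab_frame('scene')
im=cv2.resize(p['pixels'],None,fx=10,fy=10,interpolation=cv2.INTER_CUBIC)
D=(.5529,.0494,.0542)
c,s=np.cos(D[2]),np.sin(D[2])
def L(*pts): return [[D[0]+c*a-s*b,D[1]+s*a+c*b,z] for a,b,z in pts]
def dr(P,col,close=False):
    q=(proj(p,P)*10+4.5).astype(int); cv2.polylines(im,[q.reshape(-1,1,2)],close,col,1)
for z in (0,.05,.107): dr(L((-.075,-.095,z),(-.075,.095,z),(.075,.095,z),(.075,-.095,z)),(0,255,0),True)
dr(L((-.12,-.06,.08),(-.12,.06,.08)),(0,0,255))
cv2.imwrite('pics/s2.png',im[1700:2300,2250:2950])
"
```

```text
(no output)
```

View pics/s2.png

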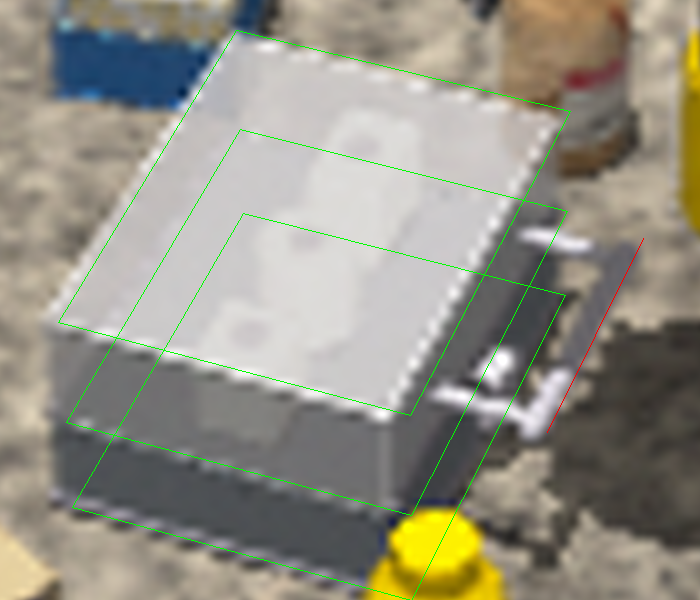

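```bash
python3 -m handwheel '[[0,0.2,0.8,0,0,0],[0,0,0.8,0,0,0],[0,0,0.8,0,0,0],[0,0,0.4,0,0,0],[0,0,0,0,0,0]]' 0.06 30
python3 -m handwheel '[[0,0,1,0,0,0],[0,0,1,0,0,0],[0,0,1,0,0,0],[0,0,0.8,0,0,0],[0,0,0.2,0,0,0],[0,0,0,0,0,0]]'
python3 -c "
from h import *
st()
p=bot.grab_frame('scene')
cv2.imwrite('pics/s3.png',cv2.resize(p['pixels'][165:235,220:300],None,fx=8,fy=8,interpolation=cv2.INTER_CUBIC))
"
```

```text
clock: 6.4
position: [0.437, 0.0454, 0.1611]
tool_rot: [-3.141, 0.0, 1.625]
force: [0.0, 0.2, 0.1]
grip_width: 0.0402
clock: 7.15
position: [0.4374, 0.0454, 0.0619]
tool_rot: [3.141, -0.0, 1.625]
force: [0.2, 0.1, 0.1]
grip_width: 0.0401
{'clock': 7.15, 'qpos': [-0.4419, 0.5565, 0.265, 2.212, -0.3536, 0.4116, 0.1646], 'position': [0.4374, 0.0454, 0.0619], 'tool_rot': [3.1414, -0.0003, 1.6246], 'force': [0.1573, 0.1426, 0.1323], 'grip_width': 0.0401}
```

View pics/s3.png

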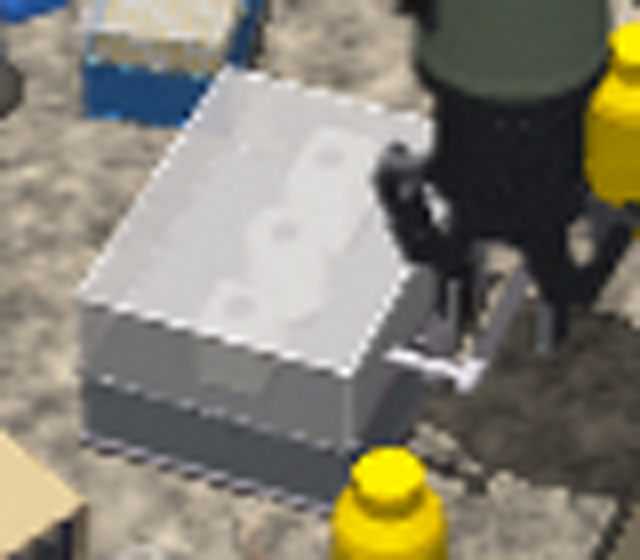

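Fingers straddle the bar (around pixel (285,205) of the scene picture). Close on it.

```bash
python3 -m handwheel '[[0,0,0,0,0,0],[0,0,0,0,0,0],[0,0,0,0,0,0],[0,0,0,0,0,0],[0,0,0,0,0,0]]' 1 30
python3 -c "
from h import *
u,v=.195,.030
for t in np.arange(0,1.751,.05):
    f=u*np.cos(t)-v*np.sin(t);z=u*np.sin(t)+v*np.cos(t)
    print(round(t,2),'dx',round(u-f,4),'dz',round(z-v,4))
"
```

```text
clock: 7.82
position: [0.4371, 0.0454, 0.0618]
tool_rot: [3.141, -0.0, 1.624]
force: [-4.2, 0.6, 9.6]
grip_width: 0.0101
0.0 dx 0.0 dz 0.0
0.05 dx 0.0017 dz 0.0097
0.1 dx 0.004 dz 0.0193
0.15 dx 0.0067 dz 0.0288
0.2 dx 0.0098 dz 0.0381
0.25 dx 0.0135 dz 0.0473
0.3 dx 0.0176 dz 0.0563
0.35 dx 0.0221 dz 0.065
0.4 dx 0.0271 dz 0.0736
0.45 dx 0.0325 dz 0.0818
0.5 dx 0.0383 dz 0.0898
0.55 dx 0.0444 dz 0.0975
0.6 dx 0.051 dz 0.1049
0.65 dx 0.0579 dz 0.1119
0.7 dx 0.0652 dz 0.1186
0.75 dx 0.0728 dz 0.1249
0.8 dx 0.0807 dz 0.1308
0.85 dx 0.0888 dz 0.1363
0.9 dx 0.0973 dz 0.1414
0.95 dx 0.106 dz 0.1461
1.0 dx 0.1149 dz 0.1503
1.05 dx 0.124 dz 0.1541
1.1 dx 0.1333 dz 0.1574
1.15 dx 0.1427 dz 0.1602
1.2 dx 0.1523 dz 0.1626
1.25 dx 0.162 dz 0.1645
1.3 dx 0.1717 dz 0.1659
1.35 dx 0.1816 dz 0.1668
1.4 dx 0.1914 dz 0.1673
1.45 dx 0.2013 dz 0.1672
1.5 dx 0.2111 dz 0.1666
1.55 dx 0.2209 dz 0.1656
1.6 dx 0.2307 dz 0.164
1.65 dx 0.2403 dz 0.162
1.7 dx 0.2499 dz 0.1595
1.75 dx 0.2593 dz 0.1565
```

```bash
python3 -m handwheel '[[0,0.16,-0.77,0,0,0],[0,0.23,-0.75,0,0,0],[0,0.31,-0.73,0,0,0]]' 1 30
python3 -m handwheel '[[0,0.38,-0.69,0,0,0],[0,0.45,-0.65,0,0,0],[0,0.51,-0.60,0,0,0]]'
python3 -c "
from h import *
st()
p=bot.grab_frame('scene')
cv2.imwrite('pics/s4.png',cv2.resize(p['pixels'][150:250,210:310],None,fx=6,fy=6,interpolation=cv2.INTER_CUBIC))
"
```

```text
clock: 8.2
position: [0.4539, 0.0459, 0.1182]
tool_rot: [-3.14, 0.0, 1.624]
force: [0.4, -2.0, -3.6]
grip_width: 0.0098
clock: 8.57
position: [0.4853, 0.0469, 0.1664]
tool_rot: [-3.135, 0.001, 1.624]
force: [-17.1, -7.0, 12.3]
grip_width: 0.0095
{'clock': 8.575, 'qpos': [-0.5238, 0.4291, 0.3995, 2.0291, -0.2438, 0.7349, 0.079], 'position': [0.4853, 0.0469, 0.1664], 'tool_rot': [-3.1353, 0.0006, 1.6236], 'force': [-17.1354, -6.9571, 12.3421], 'grip_width': 0.0095}
```

View pics/s4.png

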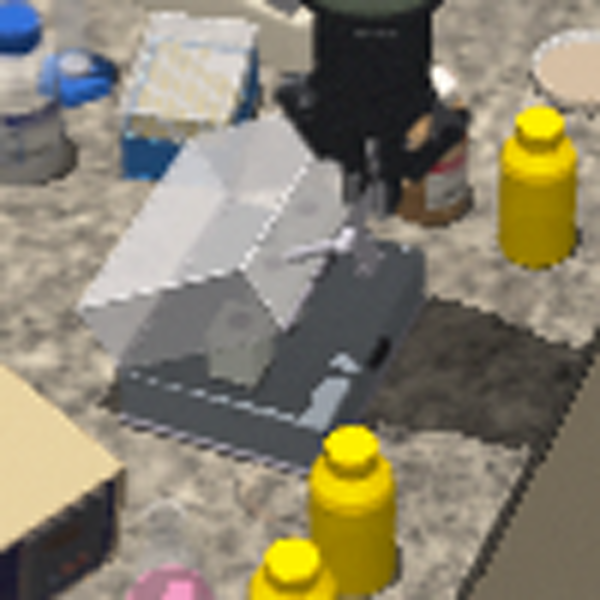

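```bash
python3 -m handwheel '[[0,0.47,-0.64,0,0,0],[0,0.52,-0.58,0,0,0]]' 1 25
python3 -m handwheel '[[0,0.62,-0.46,0,0,0],[0,0.68,-0.40,0,0,0]]'
python3 -m handwheel '[[0,0.73,-0.30,0,0,0],[0,0.75,-0.22,0,0,0]]'
python3 -c "
from h import *
p=bot.grab_frame('scene')
cv2.imwrite('pics/s5.png',cv2.resize(p['pixels'][150:250,210:310],None,fx=6,fy=6,interpolation=cv2.INTER_CUBIC))
"
```

```text
clock: 8.88
position: [0.5152, 0.0482, 0.197]
tool_rot: [3.137, 0.002, 1.623]
force: [26.4, -3.1, -37.0]
grip_width: 0.0101
clock: 9.12
position: [0.5463, 0.0499, 0.2178]
tool_rot: [3.141, 0.002, 1.624]
force: [12.6, -3.6, -27.6]
grip_width: 0.0094
clock: 9.38
position: [0.5825, 0.0515, 0.2313]
tool_rot: [-3.141, 0.002, 1.623]
force: [0.4, -7.3, -3.2]
grip_width: 0.01
```

View pics/s5.png

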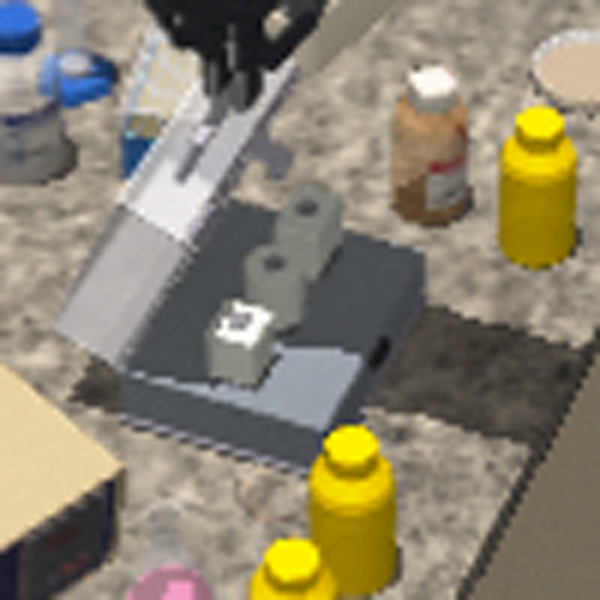

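```bash
python3 -m handwheel '[[0,0.78,-0.13,0,0,0],[0,0.79,-0.06,0,0,0],[0,0.79,0.03,0,0,0]]' 1 20
python3 -m handwheel '[[0,0.78,0.10,0,0,0],[0,0.70,0.16,0,0,0]]'
python3 -c "
from h import *
p=bot.grab_frame('scene')
cv2.imwrite('pics/s6.png',cv2.resize(p['pixels'][130:230,200:300],None,fx=6,fy=6,interpolation=cv2.INTER_CUBIC))
"
```

```text
clock: 9.8
position: [0.6421, 0.0538, 0.2362]
tool_rot: [3.14, 0.003, 1.622]
force: [-0.3, -11.6, 7.4]
grip_width: 0.0096
clock: 10.05
position: [0.6794, 0.0549, 0.2297]
tool_rot: [3.139, 0.004, 1.622]
force: [1.0, -14.6, 9.2]
grip_width: 0.01
```

View pics/s6.png

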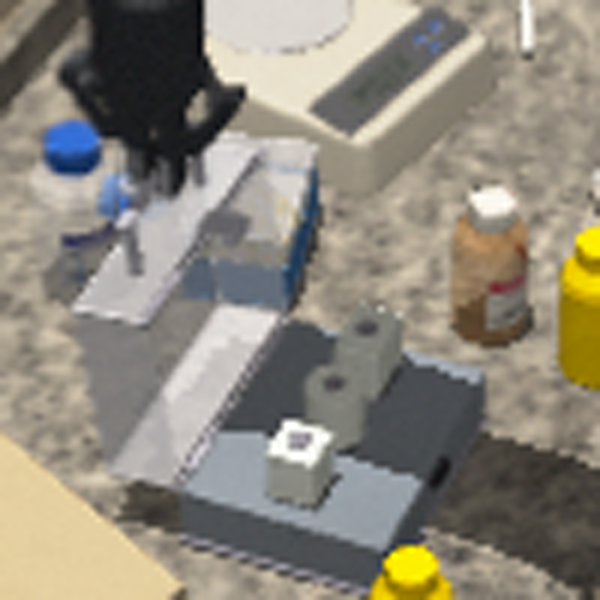

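```bash
python3 -m handwheel '[[0,0,0,0,0,0],[0,0,0,0,0,0],[0,0,0,0,0,0],[0,0,-0.4,0,0,0],[0,0,-1,0,0,0],[0,0,-1,0,0,0],[0,0,-1,0,0,0],[0,0,-0.4,0,0,0]]' 0 60
python3 -m handwheel '[[0,-1,0,0,0,0],[0,-1,0,0,0,0],[0,-1,0,0,0,0],[0,-1,0,0,0,0],[0,-1,0,0,0,0],[0,-1,0,0,0,0],[0,-1,0,0,0,0],[0,-1,0,0,0,0]]'
python3 -c "
from h import *
st()
for n in ('scene','top'):
    p=bot.grab_frame(n)
    x0,y0=(200,130) if n=='scene' else (180,130)
    cv2.imwrite('pics/%s7.png'%n,cv2.resize(p['pixels'][y0:y0+100,x0:x0+120],None,fx=6,fy=6,interpolation=cv2.INTER_CUBIC))
    np.save('f_%s7.npy'%n,p,allow_pickle=True)
"
```

```text
clock: 11.1
position: [0.6784, 0.0582, 0.3255]
tool_rot: [3.139, -0.0, 1.625]
force: [-0.4, -0.5, 0.1]
grip_width: 0.0431
clock: 12.1
position: [0.4773, 0.0474, 0.3234]
tool_rot: [-3.141, 0.0, 1.625]
force: [0.0, 0.3, 0.9]
grip_width: 0.0428
{'clock': 12.1, 'qpos': [-0.6108, 0.2018, 0.4627, 1.8641, -0.1006, 1.0989, -0.0564], 'position': [0.4773, 0.0474, 0.3234], 'tool_rot': [-3.1412, 0.0, 1.6247], 'force': [0.027, 0.2728, 0.9355], 'grip_width': 0.0428}
```

View pics/scene7.png

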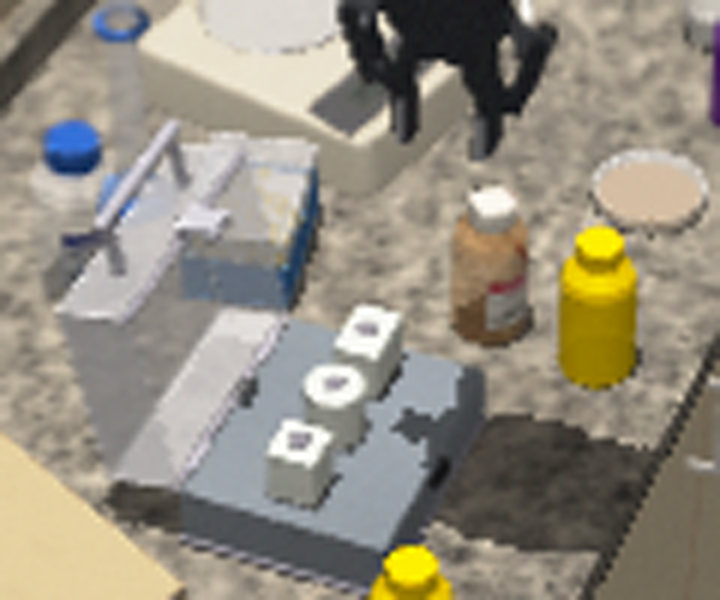

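View pics/top7.png

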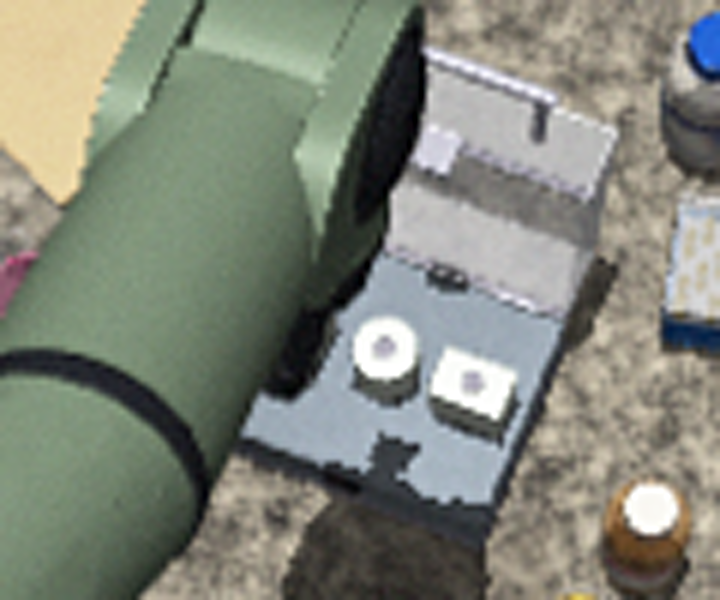

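```bash
python3 -c "
from h import *
S=np.load('f_scene7.npy',allow_pickle=True).item();T=np.load('f_top7.npy',allow_pickle=True).item()
o=lambda a,x0,y0:[(a[0]+.5)/6-.5+x0,(a[1]+.5)/6-.5+y0]
for n,a in dict(sq=(299,440),ro=(335,382),wi=(368,327)).items(): print('S',n,atz(S,o(a,200,130),.094).round(4))
for n,a in dict(ro=(385,347),wi=(472,382)).items(): print('T',n,atz(T,o(a,180,130),.094).round(4))
print('block corners z=.05')
for n,a in dict(rl=(185,487),fl=(388,552),fr=(485,372)).items(): print('S',n,atz(S,o(a,200,130),.05).round(4))
for n,a in dict(rr=(562,320),fr=(492,505),fl=(240,435)).items(): print('T',n,atz(T,o(a,180,130),.05).round(4))
"
```

```text
S sq [0.5563 0.1119 0.094 ]
S ro [0.5576 0.0508 0.094 ]
S wi [ 0.5596 -0.0092  0.094 ]
T ro [0.5561 0.0505 0.094 ]
T wi [ 0.5568 -0.0098  0.094 ]
block corners z=.05
S rl [0.6284 0.144  0.05  ]
S fl [0.4771 0.1446 0.05  ]
S fr [ 0.4845 -0.0428  0.05  ]
T rr [ 0.6333 -0.0405  0.05  ]
T fr [ 0.4992 -0.0489  0.05  ]
T fl [0.4769 0.1193 0.05  ]
```

```bash
python3 -m handwheel '[[0,0,0,0,0,0.003],[0.61,0.8,0,0,0,0],[0.61,0.8,0,0,0,0],[0.61,0.8,0,0,0,0],[0.6,0.82,0,0,0,0],[0,0,0.8,0,0,0],[0,0,0.8,0,0,0],[0,0,0.8,0,0,0]]' -0.6 60
python3 -m handwheel '[[0,0,0.8,0,0,0],[0,0,0.8,0,0,0],[0,0,0.8,0,0,0],[0,0,0.8,0,0,0],[0,0,0.4,0,0,0],[0,0,0,0,0,0]]'
python3 -c "
from h import *
st()
for n in ('scene','top'):
    p=bot.grab_frame(n)
    x0,y0=(200,130) if n=='scene' else (180,130)
    cv2.imwrite('pics/%s8.png'%n,cv2.resize(p['pixels'][y0:y0+100,x0:x0+100],None,fx=6,fy=6,interpolation=cv2.INTER_CUBIC))
"
```

```text
clock: 13.2
position: [0.5573, 0.111, 0.2624]
tool_rot: [-3.141, 0.001, 1.605]
force: [0.2, -0.7, -0.5]
grip_width: 0.0682
clock: 13.95
position: [0.5567, 0.1109, 0.173]
tool_rot: [-3.141, 0.001, 1.605]
force: [0.9, -0.6, 0.4]
grip_width: 0.0685
{'clock': 13.95, 'qpos': [-0.5688, 0.5316, 0.3773, 1.8249, -0.2545, 0.8338, -0.0319], 'position': [0.5567, 0.1109, 0.173], 'tool_rot': [-3.1406, 0.0005, 1.6053], 'force': [0.9032, -0.6466, 0.3785], 'grip_width': 0.0685}
```

View pics/scene8.png

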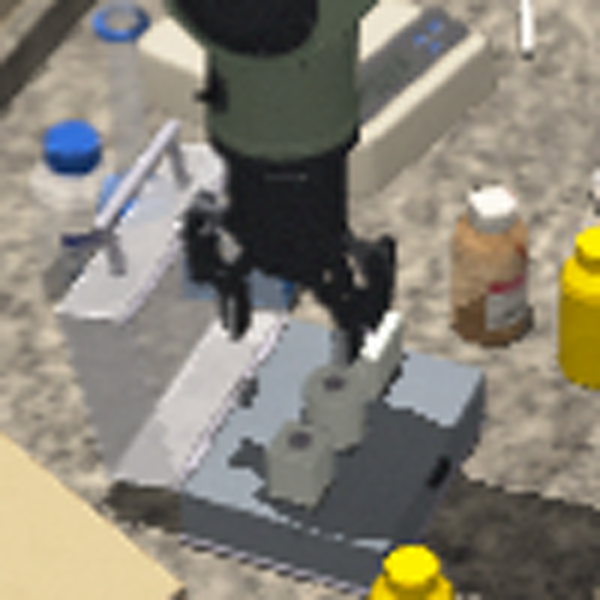

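```bash
python3 -m handwheel '[[0,0,1,0,0,0],[0,0,1,0,0,0],[0,0,1,0,0,0],[0,0,0.8,0,0,0],[0,0,0.4,0,0,0],[0,0,0.4,0,0,0],[0,0,0,0,0,0]]'
python3 -m handwheel '[[0,0,0,0,0,0],[0,0,0,0,0,0],[0,0,0,0,0,0],[0,0,0,0,0,0],[0,0,0,0,0,0]]' 1 60
python3 -c "
from h import *
st()
p=bot.grab_frame('scene')
cv2.imwrite('pics/s9.png',cv2.resize(p['pixels'][150:230,200:300],None,fx=6,fy=6,interpolation=cv2.INTER_CUBIC))
"
```

```text
clock: 14.92
position: [0.5567, 0.111, 0.0585]
tool_rot: [-3.141, 0.0, 1.606]
force: [-0.3, -0.2, 0.2]
grip_width: 0.0682
clock: 15.55
position: [0.5569, 0.111, 0.0592]
tool_rot: [3.141, -0.0, 1.606]
force: [-1.8, -0.5, 7.0]
grip_width: 0.0354
{'clock': 15.55, 'qpos': [-0.5063, 0.6971, 0.2931, 1.8883, -0.3334, 0.6031, 0.0335], 'position': [0.5569, 0.111, 0.0592], 'tool_rot': [3.141, -0.0003, 1.6056], 'force': [-1.8093, -0.535, 6.973], 'grip_width': 0.0354}
```

View pics/s9.png

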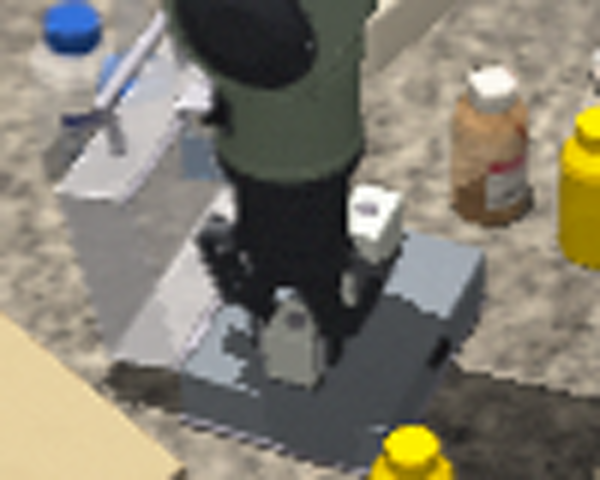

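```bash
python3 -m handwheel '[[0,0,-0.4,0,0,0],[0,0,-0.4,0,0,0],[0,0,-0.4,0,0,0],[0,0,-0.8,0,0,0],[0,0,-1,0,0,0],[0,0,-1,0,0,0],[0,0,-1,0,0,0],[0,0,-1,0,0,0]]'
python3 -m handwheel '[[0,0,-0.8,0,0,0],[0,0,-0.3,0,0,0],[0,0,0,0,0,0]]'
python3 -c "
from h import *
st()
for n in ('scene','top'):
    p=bot.grab_frame(n)
    cv2.imwrite('pics/%s10.png'%n,cv2.resize(p['pixels'][130:290,160:360],None,fx=4,fy=4,interpolation=cv2.INTER_CUBIC))
    for t in ('bottle','dish','flask'):
        m,s=MODELS[t];x0=dict(bottle=[.517,-.145],flask=[.5176,.297],dish=[.458,-.325])[t]
        for r in bot.trace(p,t)[:4]: 
            f=fit(p,r['region'],m,x0,s)
            if f[1]>.5: print(n,t,r['score'],r['point'],f)
"
```

```text
clock: 16.6
position: [0.5568, 0.1109, 0.2102]
tool_rot: [3.141, -0.0, 1.606]
force: [-0.9, 0.3, -1.4]
grip_width: 0.0352
clock: 16.98
position: [0.5568, 0.1111, 0.2363]
tool_rot: [3.141, -0.0, 1.606]
force: [-0.5, 0.9, -1.6]
grip_width: 0.0356
{'clock': 16.975, 'qpos': [-0.5988, 0.4535, 0.4143, 1.766, -0.2163, 0.9662, -0.0633], 'position': [0.5568, 0.1111, 0.2363], 'tool_rot': [3.1409, -0.0003, 1.6058], 'force': [-0.4949, 0.9449, -1.5748], 'grip_width': 0.0356}
scene bottle 0.85 [281.6, 174.8] (array([ 0.5224, -0.1437]), np.float64(0.882))
scene dish 0.73 [309.6, 159.4] (array([ 0.4604, -0.3281]), np.float64(0.932))
scene flask 0.75 [238.3, 247.2] (array([0.5227, 0.2986]), np.float64(0.744))
top bottle 0.59 [288.3, 219.3] (array([ 0.5177, -0.1458]), np.float64(0.931))
top dish 0.72 [320.0, 253.2] (array([ 0.4579, -0.329 ]), np.float64(0.956))
```

View pics/scene10.png

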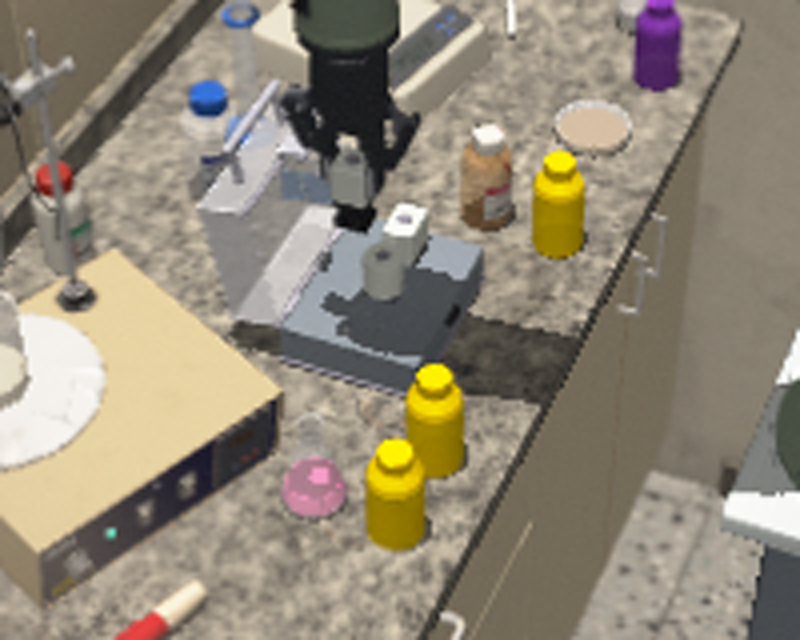

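View pics/top10.png

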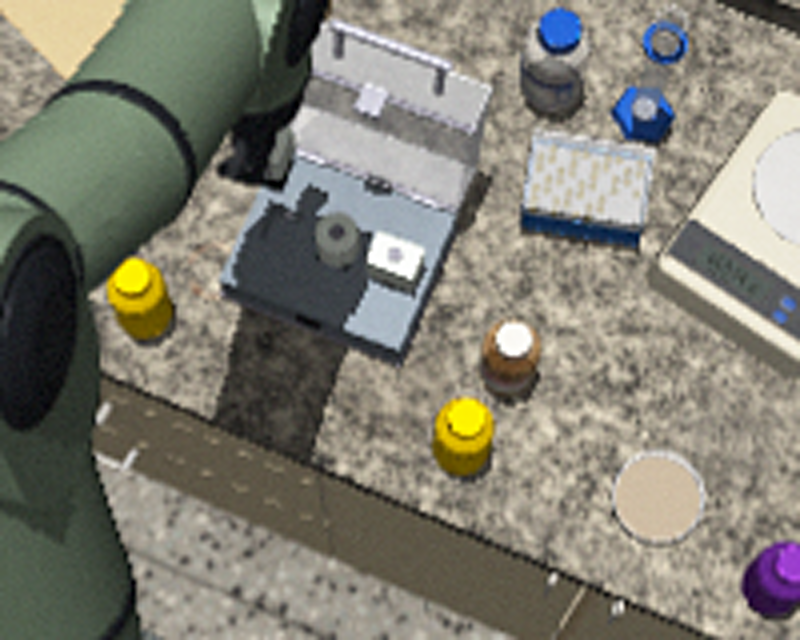

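```bash
python3 -m handwheel '[[-0.87,-0.12,0,0,0,0],[-0.87,-0.12,0,0,0,0],[-0.87,-0.12,0,0,0,0],[-0.87,-0.12,0,0,0,0],[-0.87,-0.12,0,0,0,0],[-0.87,-0.12,0,0,0,0],[-0.87,-0.12,0,0,0,0],[-0.87,-0.12,0,0,0,0]]'
python3 -m handwheel '[[-0.87,-0.12,0,0,0,0],[-0.87,-0.12,0,0,0,0],[-0.87,-0.12,0,0,0,0],[-0.87,-0.12,0,0,0,0],[-0.87,-0.12,0,0,0,0],[-0.87,-0.12,0,0,0,0],[-0.88,-0.12,0,0,0,0],[-0.88,-0.12,0,0,0,0]]'
python3 -m handwheel '[[0,0,0,0,0,0]]'
```

```text
clock: 18.38
position: [0.5383, -0.0655, 0.2361]
tool_rot: [3.142, 0.0, 1.605]
force: [0.3, 0.6, -2.4]
grip_width: 0.0353
clock: 19.38
position: [0.5201, -0.2406, 0.2361]
tool_rot: [-3.141, 0.0, 1.605]
force: [0.2, 0.5, -1.1]
grip_width: 0.0351
clock: 19.5
position: [0.5197, -0.2415, 0.2361]
tool_rot: [-3.141, 0.001, 1.602]
force: [0.5, 0.1, -1.0]
grip_width: 0.0354
```

```bash
python3 -m handwheel '[[0,0,1,0,0,0],[0,0,1,0,0,0],[0,0,1,0,0,0],[0,0,1,0,0,0],[0,0,1,0,0,0],[0,0,1,0,0,0],[0,0,0.8,0,0,0],[0,0,0.4,0,0,0]]'
python3 -m handwheel '[[0,0,0.2,0,0,0],[0,0,0.2,0,0,0],[0,0,0,0,0,0]]'
python3 -c "
from h import *
p=bot.grab_frame('scene')
cv2.imwrite('pics/s11.png',cv2.resize(p['pixels'][110:210,250:350],None,fx=6,fy=6,interpolation=cv2.INTER_CUBIC))
"
```

```text
clock: 20.5
position: [0.5203, -0.2387, 0.0552]
tool_rot: [-3.14, -0.0, 1.606]
force: [-0.2, 0.2, -0.8]
grip_width: 0.0354
clock: 20.88
position: [0.521, -0.239, 0.0462]
tool_rot: [3.141, 0.0, 1.606]
force: [-0.2, 0.3, -1.1]
grip_width: 0.0354
```

View pics/s11.png

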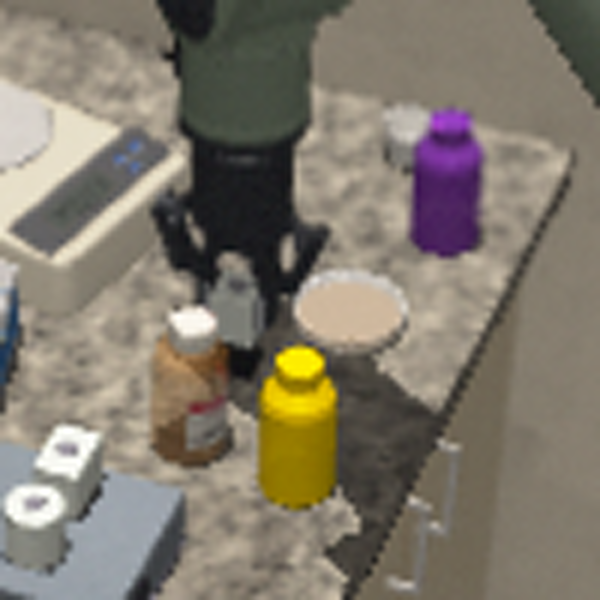

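```bash
python3 -m handwheel '[[0,0,0.08,0,0,0],[0,0,0,0,0,0]]'
python3 -m handwheel '[[0,0,0.06,0,0,0],[0,0,0,0,0,0]]'
```

```text
clock: 21.18
position: [0.5209, -0.239, 0.0441]
tool_rot: [3.142, 0.0, 1.606]
force: [0.6, -0.6, -2.1]
grip_width: 0.035
clock: 21.42
position: [0.521, -0.2391, 0.0433]
tool_rot: [3.141, -0.0, 1.606]
force: [-4.0, 1.6, 15.0]
grip_width: 0.0351
```

Contact at the bench. Release (partly open, as the dish lies behind a finger's side), then up.

```bash
python3 -m handwheel '[[0,0,0,0,0,0],[0,0,0,0,0,0],[0,0,0,0,0,0]]' -0.4 60
python3 -m handwheel '[[0,0,-0.4,0,0,0],[0,0,-0.8,0,0,0],[0,0,-1,0,0,0],[0,0,-1,0,0,0],[0,0,-1,0,0,0],[0,0,-1,0,0,0],[0,0,-1,0,0,0],[0,0,-1,0,0,0]]'
python3 -c "
from h import *
st()
p=bot.grab_frame('scene')
cv2.imwrite('pics/s12.png',cv2.resize(p['pixels'][110:210,250:350],None,fx=6,fy=6,interpolation=cv2.INTER_CUBIC))
"
```

```text
clock: 21.8
position: [0.5209, -0.239, 0.0425]
tool_rot: [-3.141, 0.0, 1.606]
force: [-0.4, 0.7, 0.0]
grip_width: 0.0595
clock: 22.8
position: [0.5207, -0.239, 0.2241]
tool_rot: [3.141, 0.0, 1.606]
force: [-0.5, -0.4, -0.6]
grip_width: 0.0597
{'clock': 22.8, 'qpos': [-0.0016, 0.4854, 0.4641, 1.7671, -0.2598, 0.9496, 0.6033], 'position': [0.5207, -0.239, 0.2241], 'tool_rot': [3.1411, 0.0001, 1.6055], 'force': [-0.4618, -0.3708, -0.6038], 'grip_width': 0.0597}
```

View pics/s12.png

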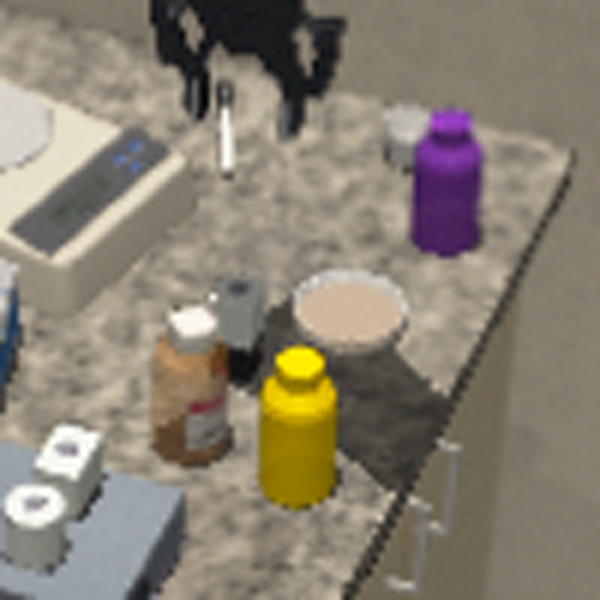

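```bash
python3 -m handwheel '[[0.91,0.18,0,0,0,0],[0.91,0.18,0,0,0,0],[0.91,0.18,0,0,0,0],[0.91,0.18,0,0,0,0],[0.91,0.18,0,0,0,0],[0.91,0.18,0,0,0,0],[0.91,0.18,0,0,0,0],[0.91,0.18,0,0,0,0]]' -0.6 60
python3 -m handwheel '[[0.91,0.18,0,0,0,0],[0.91,0.18,0,0,0,0],[0,0,0,0,0,0],[0,0,0.9,0,0,0],[0,0,0.9,0,0,0],[0,0,0,0,0,0]]'
python3 -c "
from h import *
for n in ('scene','top'):
    p=bot.grab_frame(n)
    x0,y0=(210,130) if n=='scene' else (190,140)
    cv2.imwrite('pics/%s13.png'%n,cv2.resize(p['pixels'][y0:y0+100,x0:x0+120],None,fx=6,fy=6,interpolation=cv2.INTER_CUBIC))
"
```

```text
clock: 23.85
position: [0.5505, -0.0551, 0.2231]
tool_rot: [3.141, -0.0, 1.606]
force: [0.8, -0.7, 0.1]
grip_width: 0.0684
clock: 24.6
position: [0.5571, -0.0109, 0.1769]
tool_rot: [-3.139, 0.001, 1.605]
force: [-0.2, -0.2, 0.8]
grip_width: 0.0683
```

View pics/scene13.png

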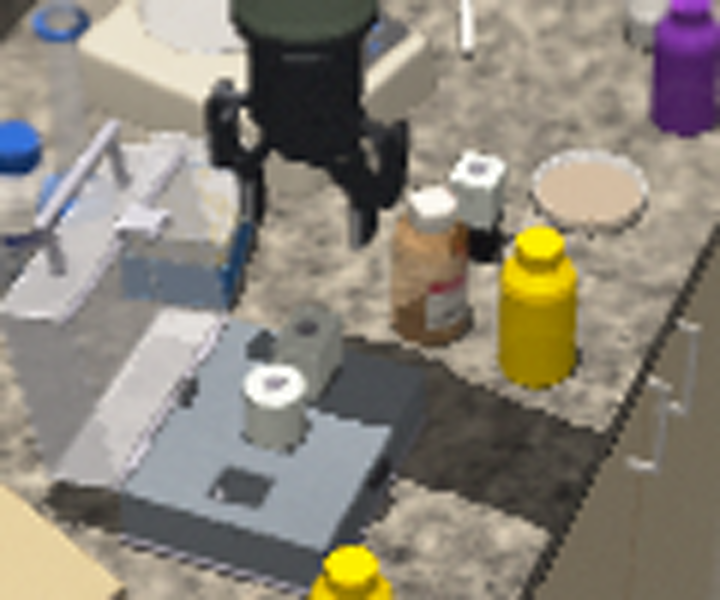

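View pics/top13.png

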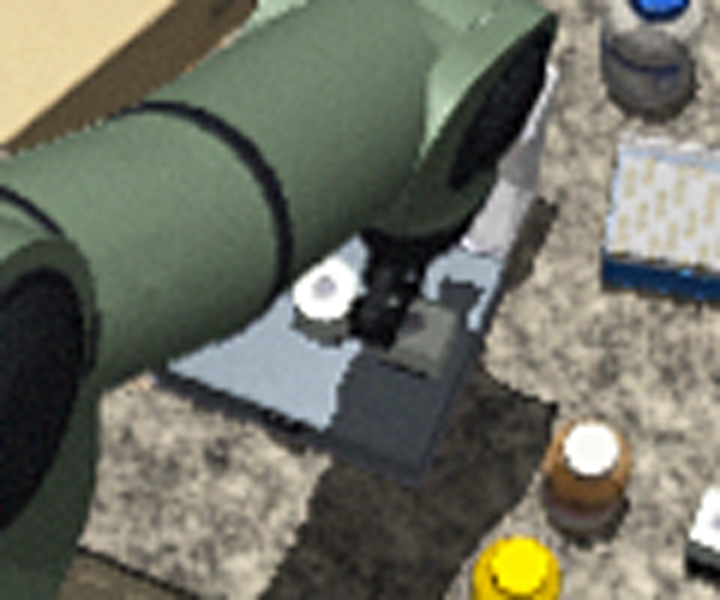

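```bash
python3 -m handwheel '[[0,0,1,0,0,0],[0,0,1,0,0,0],[0,0,1,0,0,0],[0,0,0.9,0,0,0],[0,0,0.4,0,0,0],[0,0,0.4,0,0,0],[0,0,0,0,0,0]]'
python3 -m handwheel '[[0,0,0,0,0,0],[0,0,0,0,0,0],[0,0,0,0,0,0],[0,0,0,0,0,0],[0,0,0,0,0,0]]' 1 60
python3 -m handwheel '[[0,0,-0.4,0,0,0],[0,0,-0.4,0,0,0],[0,0,-0.4,0,0,0],[0,0,-0.8,0,0,0],[0,0,-1,0,0,0],[0,0,-1,0,0,0],[0,0,-1,0,0,0],[0,0,-1,0,0,0]]'
python3 -m handwheel '[[0,0,-0.8,0,0,0],[0,0,-0.3,0,0,0],[0,0,0,0,0,0]]'
python3 -c "
from h import *
for n in ('scene','top'):
    p=bot.grab_frame(n)
    if n=='scene': cv2.imwrite('pics/%s14.png'%n,cv2.resize(p['pixels'][110:250,200:350],None,fx=4,fy=4,interpolation=cv2.INTER_CUBIC))
    for t in ('bottle','dish','flask'):
        m,s=MODELS[t];x0=dict(bottle=[.517,-.145],flask=[.5176,.297],dish=[.458,-.325])[t]
        for r in bot.trace(p,t)[:4]: 
            f=fit(p,r['region'],m,x0,s)
            if f[1]>.5: print(n,t,r['score'],r['point'],f)
"
```

```text
clock: 25.58
position: [0.558, -0.0101, 0.0601]
tool_rot: [-3.141, -0.0, 1.606]
force: [0.5, -0.2, 0.2]
grip_width: 0.0681
clock: 26.2
position: [0.5582, -0.01, 0.0607]
tool_rot: [3.141, -0.0, 1.606]
force: [-1.9, 1.3, 6.8]
grip_width: 0.0335
clock: 27.2
position: [0.5578, -0.0101, 0.2116]
tool_rot: [3.141, -0.0, 1.606]
force: [-0.3, 0.0, -2.1]
grip_width: 0.0334
clock: 27.58
position: [0.5579, -0.01, 0.2378]
tool_rot: [3.141, -0.0, 1.606]
force: [-0.3, -0.1, -1.8]
grip_width: 0.0333
scene dish 0.49 [306.6, 160.6] (array([ 0.4626, -0.3251]), np.float64(0.936))
scene flask 0.85 [238.3, 246.2] (array([0.5205, 0.294 ]), np.float64(0.717))
top bottle 0.57 [287.1, 220.7] (array([ 0.5199, -0.1468]), np.float64(0.883))
top dish 0.74 [321.0, 252.8] (array([ 0.4592, -0.3304]), np.float64(0.867))
```

View pics/scene14.png

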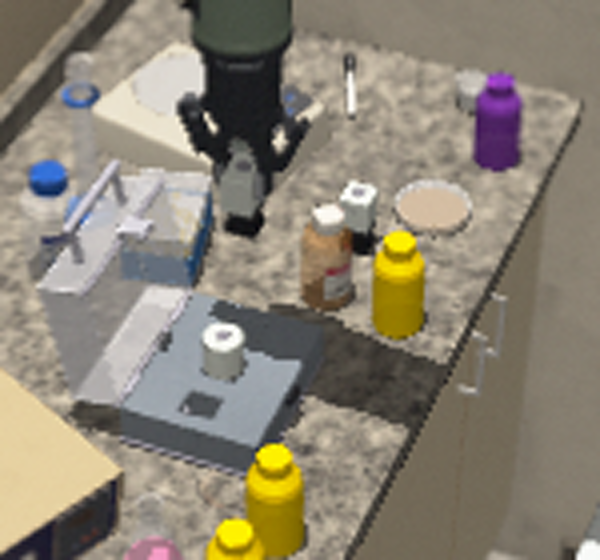

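```bash
python3 -m handwheel '[[-0.85,0.01,0,0,0,0],[-0.85,0.01,0,0,0,0],[-0.85,0.01,0,0,0,0],[-0.85,0.01,0,0,0,0],[-0.85,0.01,0,0,0,0],[-0.85,0.01,0,0,0,0],[-0.85,0.01,0,0,0,0],[-0.85,0.01,0,0,0,0]]'
python3 -m handwheel '[[-0.85,0.01,0,0,0,0],[-0.85,0.01,0,0,0,0],[-0.85,0.01,0,0,0,0],[-0.85,0.01,0,0,0,0],[-0.85,0.01,0,0,0,0],[-0.85,0.01,0,0,0,0],[-0.85,0.01,0,0,0,0],[0,0,0,0,0,0]]'
python3 -m handwheel '[[0,0,1,0,0,0],[0,0,1,0,0,0],[0,0,1,0,0,0],[0,0,1,0,0,0],[0,0,1,0,0,0],[0,0,0.8,0,0,0],[0,0,0.8,0,0,0],[0,0,0,0,0,0]]'
python3 -c "
from h import *
for n in ('scene','top'):
    p=bot.grab_frame(n)
    x0,y0=(250,110) if n=='scene' else (260,180)
    cv2.imwrite('pics/%s15.png'%n,cv2.resize(p['pixels'][y0:y0+100,x0:x0+100],None,fx=6,fy=6,interpolation=cv2.INTER_CUBIC))
"
```

```text
clock: 28.98
position: [0.5658, -0.1806, 0.2374]
tool_rot: [-3.141, -0.0, 1.606]
force: [0.0, -0.2, -0.7]
grip_width: 0.0334
clock: 29.98
position: [0.5722, -0.3308, 0.2374]
tool_rot: [-3.141, 0.001, 1.603]
force: [-0.3, -0.5, -1.0]
grip_width: 0.0329
clock: 30.98
position: [0.5722, -0.3281, 0.0711]
tool_rot: [-3.14, -0.001, 1.606]
force: [0.2, -0.5, -0.6]
grip_width: 0.0332
```

View pics/scene15.png

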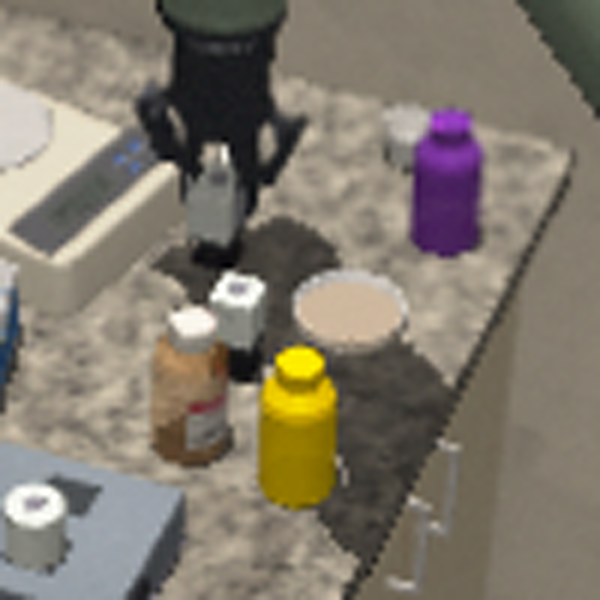

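View pics/top15.png

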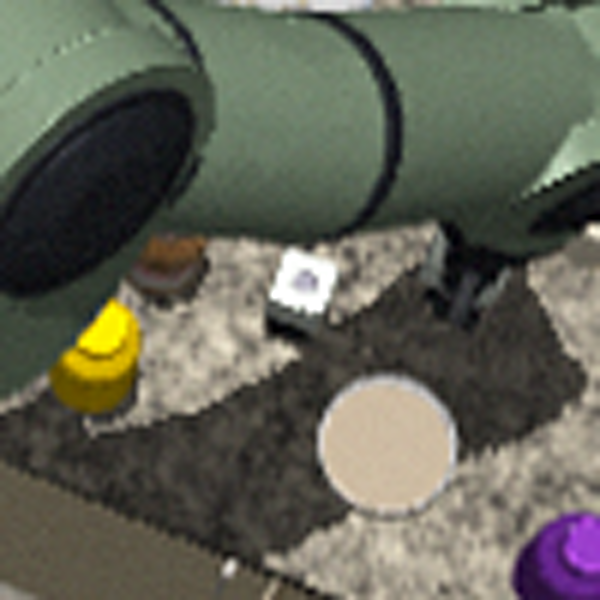

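Lowering .0711 → about .045 with a force check.

```bash
python3 -m handwheel '[[0,0,0.5,0,0,0],[0,0,0.4,0,0,0],[0,0,0,0,0,0]]'
python3 -m handwheel '[[0,0,0.1,0,0,0],[0,0,0.06,0,0,0],[0,0,0,0,0,0]]'
```

```text
clock: 31.45
position: [0.5723, -0.3282, 0.0491]
tool_rot: [-3.14, -0.001, 1.606]
force: [-0.4, -1.3, -1.5]
grip_width: 0.0333
clock: 31.82
position: [0.5728, -0.3285, 0.0461]
tool_rot: [3.142, 0.0, 1.606]
force: [0.0, 0.7, -1.2]
grip_width: 0.0331
```

```bash
python3 -m handwheel '[[0,0,0.07,0,0,0],[0,0,0,0,0,0]]'
python3 -m handwheel '[[0,0,0.04,0,0,0],[0,0,0,0,0,0]]'
```

```text
clock: 32.08
position: [0.573, -0.3286, 0.0448]
tool_rot: [3.141, 0.0, 1.606]
force: [-2.5, 1.1, 5.2]
grip_width: 0.0331
clock: 32.33
position: [0.5731, -0.3287, 0.0448]
tool_rot: [3.141, 0.0, 1.606]
force: [-6.6, 4.9, 22.0]
grip_width: 0.0331
```

```bash
python3 -m handwheel '[[0,0,0,0,0,0],[0,0,0,0,0,0],[0,0,0,0,0,0]]' -0.4 60
python3 -m handwheel '[[0,0,-0.4,0,0,0],[0,0,-0.8,0,0,0],[0,0,-1,0,0,0],[0,0,-1,0,0,0],[0,0,-1,0,0,0],[0,0,-1,0,0,0],[0,0,-1,0,0,0],[0,0,-1,0,0,0]]'
python3 -m handwheel '[[0.95,-0.01,0,0,0,0],[0.95,-0.01,0,0,0,0],[0.95,-0.01,0,0,0,0],[0.95,-0.01,0,0,0,0],[0.95,-0.01,0,0,0,0],[0.95,-0.01,0,0,0,0],[0.95,-0.01,0,0,0,0],[0.95,-0.01,0,0,0,0]]' -0.7
python3 -m handwheel '[[0.95,-0.01,0,0,0,0],[0.95,-0.01,0,0,0,0],[0.95,-0.01,0,0,0,0],[0.95,-0.01,0,0,0,0],[0.95,-0.01,0,0,0,0],[0.95,0,0,0,0,0],[0.95,0,0,0,0,0],[0.95,0,0,0,0,0]]'
python3 -m handwheel '[[0,0,0,0,0,0]]'
python3 -c "
from h import *
st()
p=bot.grab_frame('scene'); cv2.imwrite('pics/s16.png',cv2.resize(p['pixels'][110:250,200:350],None,fx=4,fy=4,interpolation=cv2.INTER_CUBIC))
"
```

```text
clock: 32.7
position: [0.5728, -0.3285, 0.0432]
tool_rot: [-3.141, -0.0, 1.606]
force: [-0.1, 0.2, 0.3]
grip_width: 0.0601
clock: 33.7
position: [0.5727, -0.3286, 0.2258]
tool_rot: [3.14, 0.001, 1.606]
force: [0.4, 0.1, 0.7]
grip_width: 0.0599
clock: 34.7
position: [0.5641, -0.1381, 0.2248]
tool_rot: [3.14, 0.0, 1.605]
force: [0.2, -0.1, -0.2]
grip_width: 0.0726
clock: 35.7
position: [0.5563, 0.0518, 0.2248]
tool_rot: [3.14, -0.001, 1.605]
force: [0.4, -0.9, 0.6]
grip_width: 0.0724
clock: 35.83
position: [0.5563, 0.0528, 0.2245]
tool_rot: [3.14, -0.001, 1.608]
force: [-0.2, -1.2, 0.3]
grip_width: 0.0724
{'clock': 35.825, 'qpos': [-0.5281, 0.4593, 0.4539, 1.8035, -0.2453, 0.9332, 0.0691], 'position': [0.5563, 0.0528, 0.2245], 'tool_rot': [3.1405, -0.0009, 1.6081], 'force': [-0.2048, -1.1659, 0.3417], 'grip_width': 0.0724}
```

View pics/s16.png

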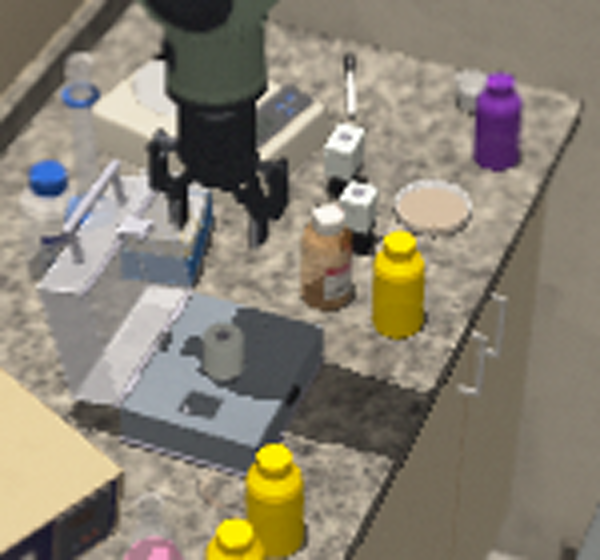

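```bash
python3 -m handwheel '[[-0.05,0.03,1,0,0,0],[0,0,1,0,0,0],[0,0,1,0,0,0],[0,0,1,0,0,0],[0,0,1,0,0,0],[0,0,0.8,0,0,0],[0,0,0.4,0,0,0],[0,0,0.35,0,0,0]]'
python3 -m handwheel '[[0,0,0,0,0,0]]'
python3 -m handwheel '[[0,0,0,0,0,0],[0,0,0,0,0,0],[0,0,0,0,0,0],[0,0,0,0,0,0],[0,0,0,0,0,0]]' 1 60
```

```text
clock: 36.88
position: [0.5575, 0.0494, 0.0598]
tool_rot: [3.141, 0.0, 1.605]
force: [0.1, -0.0, -0.4]
grip_width: 0.0729
clock: 37.0
position: [0.5571, 0.0497, 0.0596]
tool_rot: [-3.141, 0.0, 1.605]
force: [0.0, -1.2, -0.6]
grip_width: 0.0723
clock: 37.62
position: [0.5574, 0.05, 0.0603]
tool_rot: [3.141, -0.0, 1.606]
force: [-2.9, -0.1, 9.4]
grip_width: 0.0406
```

```bash
python3 -m handwheel '[[0,0,-0.4,0,0,0],[0,0,-0.4,0,0,0],[0,0,-0.4,0,0,0],[0,0,-0.8,0,0,0],[0,0,-1,0,0,0],[0,0,-1,0,0,0],[0,0,-1,0,0,0],[0,0,-1,0,0,0]]'
python3 -m handwheel '[[0,0,-0.8,0,0,0],[0,0,-0.3,0,0,0],[0,0,0,0,0,0]]'
python3 -c "
from h import *
for n in ('scene','top'):
    p=bot.grab_frame(n)
    cv2.imwrite('pics/%s17.png'%n,cv2.resize(p['pixels'][130:330,160:320],None,fx=3,fy=3,interpolation=cv2.INTER_CUBIC))
    for t in ('flask','dish','timer'):
        for r in bot.trace(p,t)[:3]:
            if t=='timer': print(n,t,r['score'],atz(p,r['point'],.01)); continue
            m,s=MODELS[t];x0=dict(bottle=[.517,-.145],flask=[.5176,.297],dish=[.458,-.325])[t]
            f=fit(p,r['region'],m,x0,s)
            if f[1]>.5: print(n,t,r['score'],r['point'],f)
"
```

```text
clock: 38.62
position: [0.557, 0.0499, 0.2111]
tool_rot: [3.141, -0.0, 1.606]
force: [0.4, -0.4, -1.5]
grip_width: 0.0403
clock: 39.0
position: [0.5571, 0.05, 0.2373]
tool_rot: [3.141, -0.0, 1.606]
force: [0.2, 0.0, -1.8]
grip_width: 0.0406
scene flask 0.53 [237.1, 246.2] (array([0.524 , 0.2937]), np.float64(0.866))
scene dish 0.65 [307.2, 160.0] (array([ 0.4602, -0.3272]), np.float64(0.937))
scene timer 0.65 [0.45072317 0.5540369  0.01      ]
scene timer 0.44 [ 0.5863508  -0.35939121  0.01      ]
top timer 0.75 [0.46236498 0.55445096 0.01      ]
```

View pics/scene17.png

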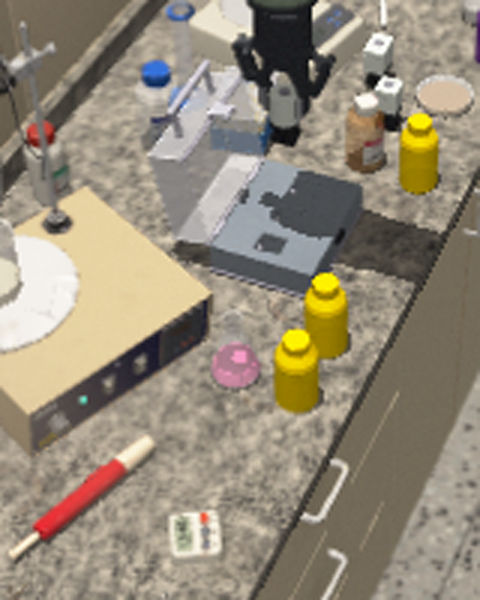

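View pics/top17.png

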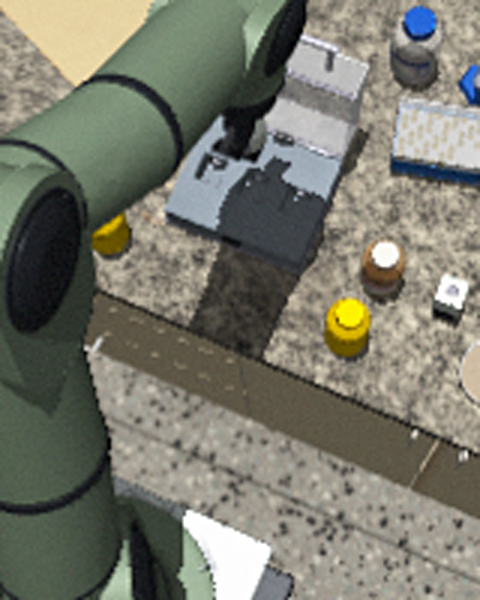

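```bash
python3 -c "
from h import *
p=bot.grab_frame('scene')
for uv in ((230,246),(200,264),(172,280)): print(uv,atz(p,uv,0).round(3))
print(proj(p,[[.521,.4005,0],[.521,.296,0],[.57,.4005,0],[.47,.4005,0]]).round(1))
"
```

```text
(230, 246) [ 0.567  0.277 -0.   ]
(200, 264) [0.632 0.405 0.   ]
(172, 280) [0.691 0.515 0.   ]
[[226.3 272.6]
 [238.3 253. ]
 [214.8 268.4]
 [238.4 277. ]]
```

```bash
python3 -m handwheel '[[0.88,-0.06,0,0,0,0],[0.88,-0.06,0,0,0,0],[0.88,-0.06,0,0,0,0],[0.88,-0.06,0,0,0,0],[0.88,-0.06,0,0,0,0],[0.88,-0.06,0,0,0,0],[0.88,-0.06,0,0,0,0],[0.88,-0.06,0,0,0,0]]'
python3 -m handwheel '[[0.88,-0.06,0,0,0,0],[0.88,-0.06,0,0,0,0],[0.88,-0.06,0,0,0,0],[0.88,-0.06,0,0,0,0],[0.88,-0.06,0,0,0,0],[0.88,-0.06,0,0,0,0],[0.88,-0.06,0,0,0,0],[0.88,-0.06,0,0,0,0]]'
python3 -m handwheel '[[0,0,0,0,0,0],[0,0,0.8,0,0,0],[0,0,1,0,0,0],[0,0,1,0,0,0],[0,0,1,0,0,0],[0,0,0,0,0,0]]'
python3 -c "
from h import *
for n in ('scene','top'):
    p=bot.grab_frame(n)
    x0,y0=(180,180) if n=='scene' else (130,120)
    cv2.imwrite('pics/%s18.png'%n,cv2.resize(p['pixels'][y0:y0+120,x0:x0+120],None,fx=5,fy=5,interpolation=cv2.INTER_CUBIC))
    for r in bot.trace(p,'flask')[:3]:
            m,s=MODELS['flask']; f=fit(p,r['region'],m,[.521,.297],s)
            if f[1]>.5: print(n,r['score'],r['point'],f)
"
```

```text
clock: 40.45
position: [0.5388, 0.2265, 0.237]
tool_rot: [-3.142, 0.0, 1.606]
force: [0.6, 0.3, -1.3]
grip_width: 0.0404
clock: 41.45
position: [0.5206, 0.4024, 0.237]
tool_rot: [-3.142, 0.0, 1.606]
force: [-0.6, 0.8, -2.0]
grip_width: 0.0401
clock: 42.2
position: [0.5203, 0.4, 0.1407]
tool_rot: [-3.14, 0.002, 1.605]
force: [-0.5, -0.2, -0.6]
grip_width: 0.0408
scene 0.52 [238.9, 248.4] (array([0.516 , 0.3012]), np.float64(0.682))
top 0.5 [183.4, 178.6] (array([0.5158, 0.2969]), np.float64(0.915))
```

View pics/scene18.png

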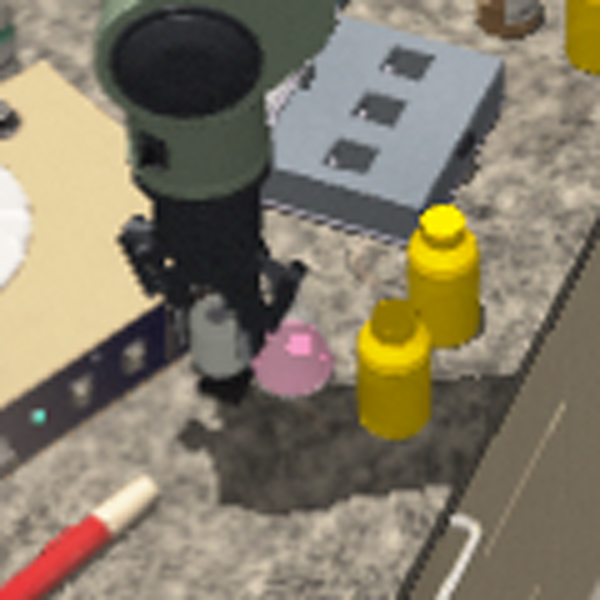

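View pics/top18.png

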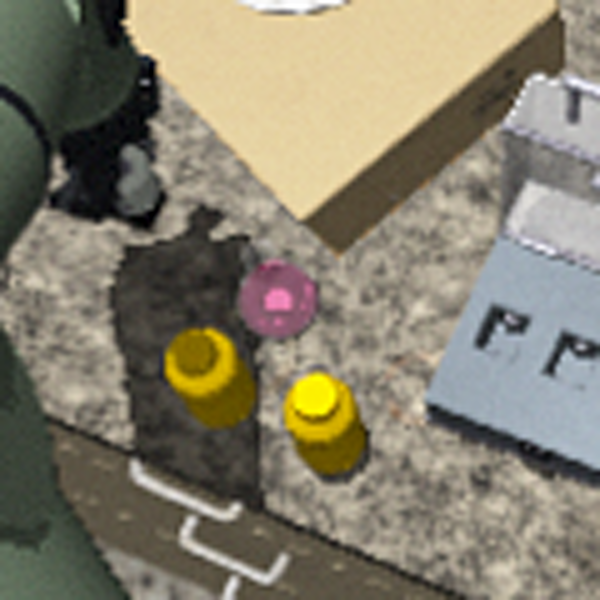

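```bash
python3 -m handwheel '[[0,0,1,0,0,0],[0,0,1,0,0,0],[0,0,0.8,0,0,0],[0,0,0.6,0,0,0],[0,0,0.3,0,0,0],[0,0,0,0,0,0]]'
python3 -m handwheel '[[0,0,0.08,0,0,0],[0,0,0,0,0,0]]'
```

```text
clock: 43.15
position: [0.5208, 0.4009, 0.0495]
tool_rot: [-3.141, 0.0, 1.606]
force: [0.5, 0.4, -0.8]
grip_width: 0.0405
clock: 43.4
position: [0.5209, 0.4011, 0.0479]
tool_rot: [3.141, -0.0, 1.606]
force: [0.5, 0.3, -1.2]
grip_width: 0.0406
```

```bash
python3 -m handwheel '[[0,0,0.1,0,0,0],[0,0,0,0,0,0]]'
python3 -m handwheel '[[0,0,0.06,0,0,0],[0,0,0,0,0,0]]'
```

```text
clock: 43.65
position: [0.5207, 0.4009, 0.0449]
tool_rot: [-3.141, 0.0, 1.606]
force: [-0.0, -0.5, -1.1]
grip_width: 0.0405
clock: 43.9
position: [0.5209, 0.4011, 0.0446]
tool_rot: [3.141, -0.001, 1.606]
force: [-5.1, -3.4, 14.3]
grip_width: 0.0405
```

```bash
python3 -m handwheel '[[0,0,0,0,0,0],[0,0,0,0,0,0],[0,0,0,0,0,0]]' -0.4 60
python3 -m handwheel '[[0,0,-0.4,0,0,0],[0,0,-0.8,0,0,0],[0,0,-1,0,0,0],[0,0,-1,0,0,0],[0,0,-1,0,0,0],[0,0,-1,0,0,0],[0,0,-1,0,0,0],[0,0,-1,0,0,0]]'
python3 -m handwheel '[[0,0,-1,0,0,0],[0,0,-1,0,0,0],[0,0,-1,0,0,0],[0,0,-1,0,0,0]]'
python3 -c "
from h import *
st()
for n in ('scene','top'):
    p=bot.grab_frame(n)
    np.save('f_%s19.npy'%n,p,allow_pickle=True)
    x0,y0=(190,140) if n=='scene' else (200,130)
    cv2.imwrite('pics/%s19.png'%n,cv2.resize(p['pixels'][y0:y0+100,x0:x0+100],None,fx=6,fy=6,interpolation=cv2.INTER_CUBIC))
"
```

```text
clock: 44.28
position: [0.5208, 0.4009, 0.0435]
tool_rot: [-3.142, 0.0, 1.606]
force: [-0.2, 0.3, -0.2]
grip_width: 0.0599
clock: 45.28
position: [0.5209, 0.4008, 0.2261]
tool_rot: [3.141, -0.001, 1.605]
force: [0.1, 0.6, -0.3]
grip_width: 0.0598
clock: 45.78
position: [0.5207, 0.4005, 0.3261]
tool_rot: [3.141, -0.001, 1.605]
force: [-0.2, 0.5, 0.4]
grip_width: 0.0603
{'clock': 45.775, 'qpos': [-1.0211, 0.5342, 0.4467, 1.4044, -0.2337, 1.2541, -0.5219], 'position': [0.5207, 0.4005, 0.3261], 'tool_rot': [3.1407, -0.0008, 1.6053], 'force': [-0.1724, 0.4631, 0.3528], 'grip_width': 0.0603}
```

View pics/scene19.png

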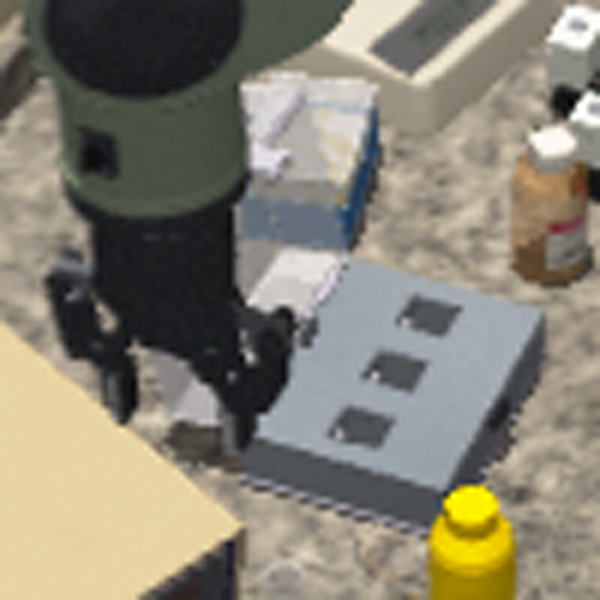

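View pics/top19.png

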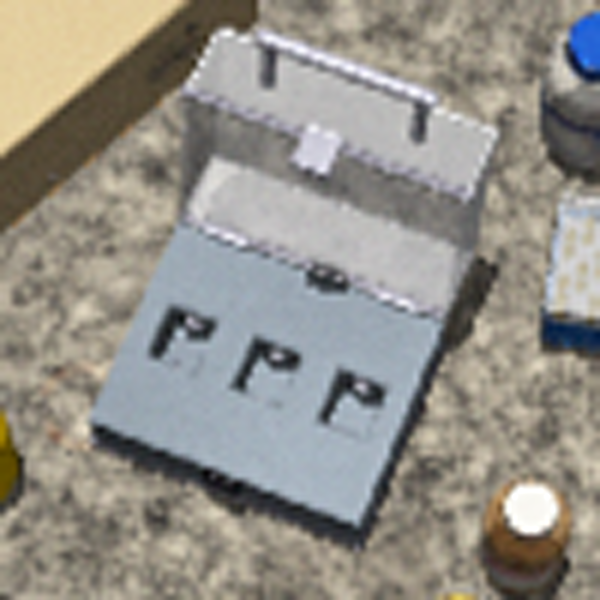

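```bash
python3 -c "
from h import *
S=np.load('f_scene7.npy',allow_pickle=True).item();T=np.load('f_top19.npy',allow_pickle=True).item()
o=lambda a,x0,y0:[(a[0]+.5)/6-.5+x0,(a[1]+.5)/6-.5+y0]
for a,b in (((137,175),(348,69)),):
    c1,d1=ray(S,o(a,200,130));c2,d2=ray(T,o(b,200,130))
    A=np.c_[d1,-d2];k=np.linalg.lstsq(A,c2-c1,rcond=None)[0]
    print(c1+d1*k[0],c2+d2*k[1])
P=T
a=atz(T,o((260,40),200,130),.237);b=atz(T,o((437,98),200,130),.237);print(a,b,(a+b)/2,np.arctan2(-(b-a)[0]*-1,-(b-a)[1]))
hx=.557+.075
for t in (1.65,1.7,1.75): print(t,hx-.195*np.cos(t)+.03*np.sin(t),.05+.195*np.sin(t)+.03*np.cos(t))
"
```

```text
[0.6983441  0.05394033 0.23382365] [0.69617999 0.05360129 0.23283893]
[0.69073777 0.10948395 0.237     ] [ 0.69832401 -0.00397305  0.237     ] [0.69453089 0.05275545 0.237     ] 0.0667650856953512
1.65 0.6773345241709307 0.2420150538843122
1.7 0.6868746207012013 0.23950930320936564
1.75 0.696277559257869 0.23652987797093297
```

```bash
python3 -m handwheel '[[-0.9,0.1,0,0,0,0],[-0.9,0.1,0,0,0,0],[-0.9,0.1,0,0,0,0],[-0.9,0.1,0,0,0,0],[-0.9,0.1,0,0,0,0],[-0.9,0.1,0,0,0,0],[-0.9,0.1,0,0,0,0],[-0.9,0.1,0,0,0,0]]' 0.0 20
python3 -m handwheel '[[-0.86,0.7,0,0,0,0],[-0.86,0.7,0,0,0,0],[-0.86,0.7,0,0,0,0],[-0.86,0.7,0,0,0,0],[-0.86,0.7,0,0,0,0],[-0.86,0.7,0,0,0,0],[-0.86,0.7,0,0,0,0],[-0.86,0.7,0,0,0,0]]'
python3 -m handwheel '[[0,0,0,0,0,0]]'
python3 -c "
from h import *
st()
for n in ('scene','top'):
    p=bot.grab_frame(n)
    x0,y0=(190,120) if n=='scene' else (200,130)
    cv2.imwrite('pics/%s20.png'%n,cv2.resize(p['pixels'][y0:y0+100,x0:x0+100],None,fx=6,fy=6,interpolation=cv2.INTER_CUBIC))
"
```

```text
clock: 46.88
position: [0.5473, 0.2202, 0.3235]
tool_rot: [-3.142, 0.0, 1.606]
force: [0.3, 0.2, 0.5]
grip_width: 0.0426
clock: 47.88
position: [0.6935, 0.0532, 0.3234]
tool_rot: [-3.141, 0.0, 1.606]
force: [-0.2, 0.2, 0.5]
grip_width: 0.0426
clock: 48.0
position: [0.6936, 0.0517, 0.3231]
tool_rot: [-3.141, 0.001, 1.603]
force: [-0.5, 0.0, 0.3]
grip_width: 0.043
{'clock': 48.0, 'qpos': [-0.4344, 0.6186, 0.4897, 1.2881, -0.2854, 1.3037, 0.0848], 'position': [0.6936, 0.0517, 0.3231], 'tool_rot': [-3.1412, 0.0013, 1.603], 'force': [-0.5288, 0.0236, 0.3416], 'grip_width': 0.043}
```

View pics/scene20.png

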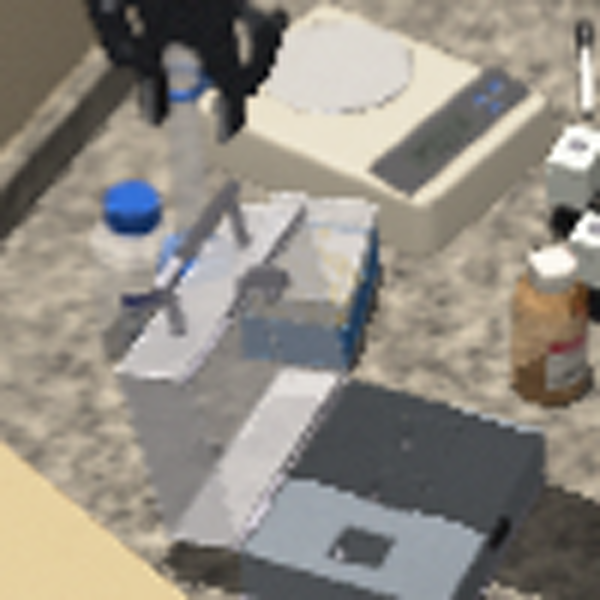

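Straddling as planned; go down .10 (+3 mm in x) and grip.

```bash
python3 -m handwheel '[[0.05,0.1,0.8,0,0,0],[0,0,0.8,0,0,0],[0,0,0.8,0,0,0],[0,0,0.8,0,0,0],[0,0,0.5,0,0,0],[0,0,0.3,0,0,0],[0,0,0,0,0,0]]'
python3 -c "
from h import *
p=bot.grab_frame('scene')
cv2.imwrite('pics/s21.png',cv2.resize(p['pixels'][120:220,190:290],None,fx=6,fy=6,interpolation=cv2.INTER_CUBIC))
"
```

```text
clock: 48.98
position: [0.6953, 0.0562, 0.2233]
tool_rot: [-3.141, 0.0, 1.606]
force: [0.7, -0.2, 0.9]
grip_width: 0.0428
```

View pics/s21.png

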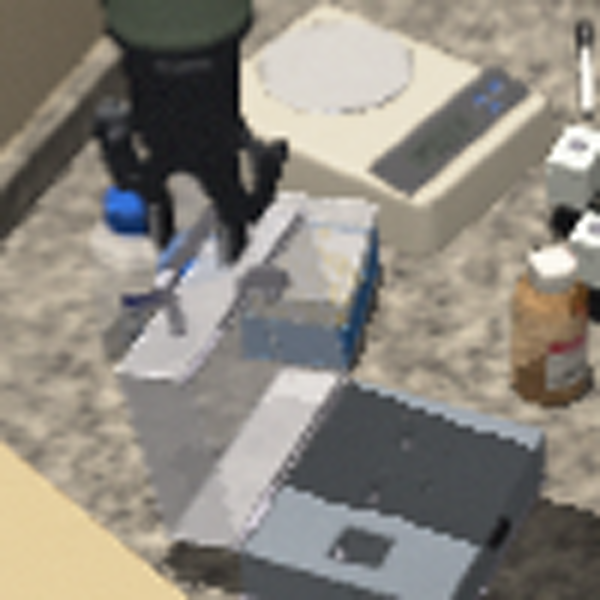

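```bash
python3 -m handwheel '[[0,0,0,0,0,0],[0,0,0,0,0,0],[0,0,0,0,0,0],[0,0,0,0,0,0]]' 1 25
python3 -m handwheel '[[0,-0.76,-0.22,0,0,0],[0,-0.78,-0.14,0,0,0],[0,-0.79,-0.06,0,0,0]]'
python3 -m handwheel '[[0,-0.79,0.02,0,0,0],[0,-0.78,0.09,0,0,0],[0,-0.77,0.17,0,0,0]]'
```

```text
clock: 49.52
position: [0.6958, 0.0561, 0.224]
tool_rot: [3.14, -0.0, 1.606]
force: [1.7, -0.5, 5.8]
grip_width: 0.0092
clock: 49.9
position: [0.6369, 0.0543, 0.2343]
tool_rot: [3.141, -0.0, 1.606]
force: [1.9, 0.3, 0.6]
grip_width: 0.01
clock: 50.28
position: [0.5783, 0.0524, 0.2273]
tool_rot: [3.141, -0.001, 1.606]
force: [-0.0, 2.7, 4.5]
grip_width: 0.0096
```

```bash
python3 -m handwheel '[[0,-0.75,0.24,0,0,0],[0,-0.72,0.32,0,0,0],[0,-0.69,0.39,0,0,0]]'
python3 -m handwheel '[[0,-0.64,0.46,0,0,0],[0,-0.60,0.52,0,0,0]]'
python3 -m handwheel '[[0,-0.54,0.58,0,0,0],[0,-0.48,0.63,0,0,0]]'
python3 -m handwheel '[[0,-0.42,0.67,0,0,0],[0,-0.34,0.71,0,0,0]]'
python3 -c "
from h import *
p=bot.grab_frame('scene')
cv2.imwrite('pics/s22.png',cv2.resize(p['pixels'][140:240,210:310],None,fx=6,fy=6,interpolation=cv2.INTER_CUBIC))
"
```

```text
clock: 50.65
position: [0.5244, 0.0506, 0.2032]
tool_rot: [3.141, -0.001, 1.606]
force: [4.4, 4.2, -7.3]
grip_width: 0.0099
clock: 50.9
position: [0.4933, 0.0495, 0.1786]
tool_rot: [3.141, -0.001, 1.606]
force: [3.9, 5.5, -3.2]
grip_width: 0.0096
clock: 51.15
position: [0.4679, 0.0486, 0.1483]
tool_rot: [3.141, -0.001, 1.606]
force: [5.5, 5.0, -3.8]
grip_width: 0.0096
clock: 51.4
position: [0.4494, 0.0479, 0.1138]
tool_rot: [3.141, -0.0, 1.606]
force: [7.6, 4.6, -3.6]
grip_width: 0.0097
```

View pics/s22.png

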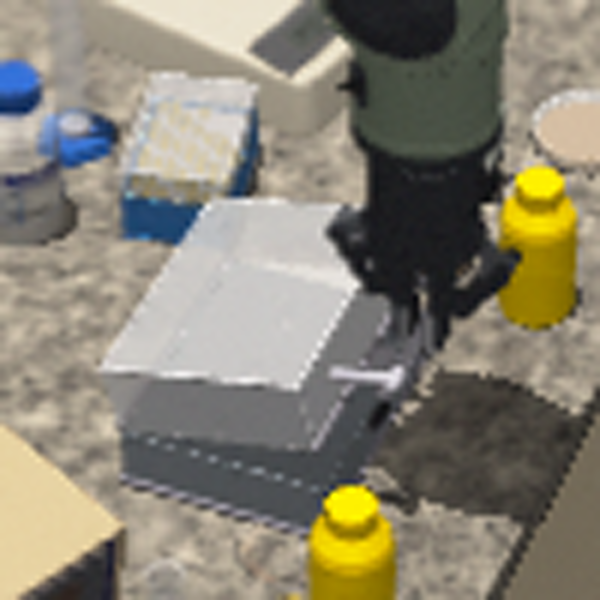

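```bash
python3 -m handwheel '[[0,-0.27,0.74,0,0,0],[0,-0.20,0.6,0,0,0]]' 1 60
python3 -m handwheel '[[0,-0.08,0.3,0,0,0],[0,0,0.25,0,0,0],[0,0,0,0,0,0]]' 1 100
python3 -c "
from h import *
st()
p=bot.grab_frame('scene')
cv2.imwrite('pics/s23.png',cv2.resize(p['pixels'][140:240,210:310],None,fx=6,fy=6,interpolation=cv2.INTER_CUBIC))
"
```

```text
clock: 51.7
position: [0.4389, 0.0476, 0.0806]
tool_rot: [3.138, -0.001, 1.606]
force: [10.3, 5.6, 9.7]
grip_width: 0.0086
clock: 52.08
position: [0.4368, 0.0475, 0.0673]
tool_rot: [3.139, -0.001, 1.606]
force: [1.5, 5.8, 28.6]
grip_width: 0.0072
{'clock': 52.075, 'qpos': [-0.4886, 0.5517, 0.32, 2.2142, -0.4101, 0.4279, 0.1975], 'position': [0.4368, 0.0475, 0.0673], 'tool_rot': [3.1394, -0.001, 1.6056], 'force': [1.5152, 5.799, 28.6243], 'grip_width': 0.0072}
```

View pics/s23.png

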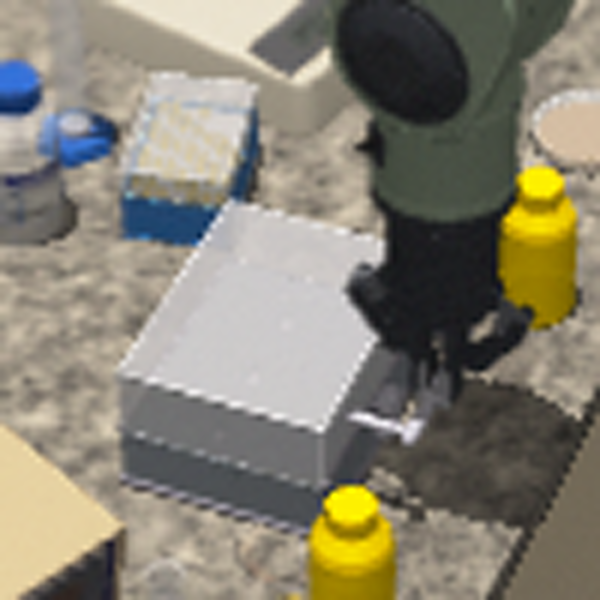

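```bash
python3 -m handwheel '[[0,0,0.04,0,0,0],[0,0,0,0,0,0],[0,0,0,0,0,0]]'
python3 -m handwheel '[[0,0,0,0,0,0],[0,0,0,0,0,0],[0,0,0,0,0,0],[0,0,0,0,0,0]]' 0.1 60
python3 -m handwheel '[[0,0,-0.3,0,0,0],[0,0,-0.8,0,0,0],[0,0,-1,0,0,0],[0,0,-1,0,0,0],[0,0,-1,0,0,0],[0,0,-1,0,0,0],[0,0,-1,0,0,0],[0,0,-1,0,0,0]]'
python3 -c "
from h import *
st()
for n in ('scene','top'):
    p=bot.grab_frame(n); cv2.imwrite('pics/%s24.png'%n,p['pixels'])
    cv2.imwrite('pics/%s24c.png'%n,cv2.resize(p['pixels'][110:290,160:360],None,fx=4,fy=4,interpolation=cv2.INTER_CUBIC))
a=cv2.imread('pics/scene1.png');b=cv2.imread('pics/scene24.png')
cv2.imwrite('pics/cmp.png',np.hstack([cv2.resize(i[165:235,220:290],None,fx=5,fy=5,interpolation=cv2.INTER_CUBIC) for i in (a,b)]))
"
```

```text
clock: 52.5
position: [0.4369, 0.0476, 0.067]
tool_rot: [3.139, -0.002, 1.605]
force: [-1.8, 3.2, 36.2]
grip_width: 0.007
clock: 53.0
position: [0.4355, 0.0469, 0.0657]
tool_rot: [-3.141, 0.0, 1.606]
force: [-0.5, 0.8, -0.7]
grip_width: 0.0383
clock: 54.0
position: [0.4354, 0.0468, 0.2446]
tool_rot: [3.141, -0.0, 1.605]
force: [-0.7, 0.1, 0.1]
grip_width: 0.038
{'clock': 54.0, 'qpos': [-0.7074, 0.2301, 0.553, 2.0711, -0.1562, 0.8797, -0.0316], 'position': [0.4354, 0.0468, 0.2446], 'tool_rot': [3.1415, -0.0001, 1.6054], 'force': [-0.6932, 0.0858, 0.0533], 'grip_width': 0.038}
```

View pics/cmp.png

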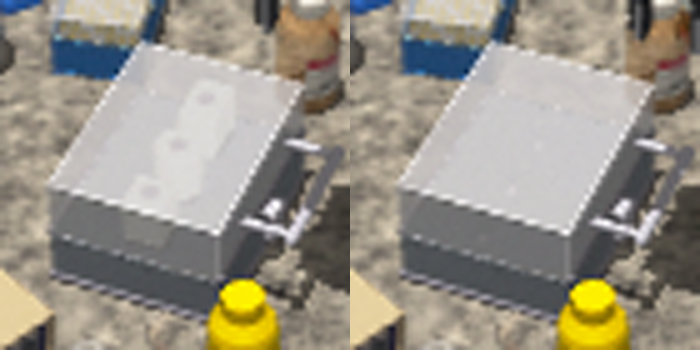

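View pics/scene24c.png

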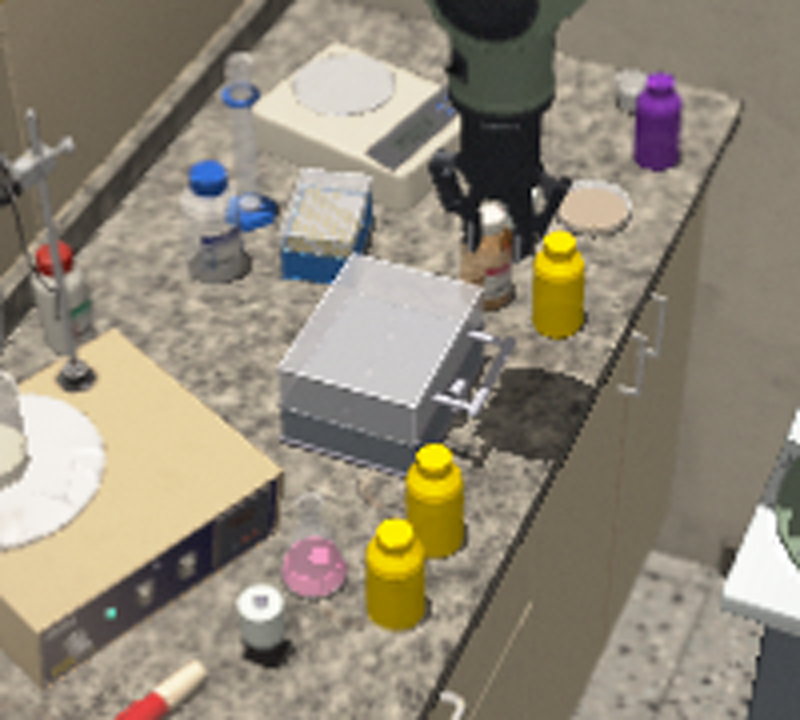

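View pics/top24c.png

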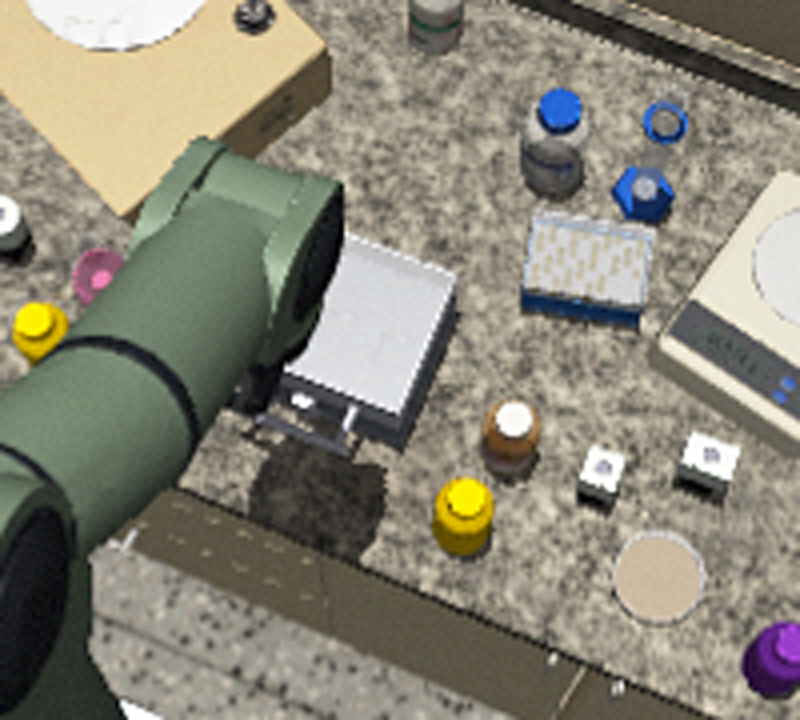

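```bash
python3 -c "
from h import *
o=lambda a:[(a[0]+.5)/4-.5+160,(a[1]+.5)/4-.5+110]
S=bot.grab_frame('scene');T=bot.grab_frame('top')
print('round S',atz(S,o((261,601)),.078).round(4),'T',atz(T,o((5,220)),.078).round(4))
for n,a in dict(sq=(603,467),wi=(710,455)).items(): print(n,'T',atz(T,o(a),.078).round(4))
for n,p in (('S',S),('T',T)):
    for t in ('bottle','dish','flask'):
        m,s=MODELS[t];x0=dict(bottle=[.519,-.145],flask=[.519,.297],dish=[.459,-.328])[t]
        for r in bot.trace(p,t)[:4]:
            f=fit(p,r['region'],m,x0,s)
            if f[1]>.5: print(n,t,round(r['score'],2),f)
"
```

```text
round S [0.5205 0.4019 0.078 ] T [0.5168 0.3916 0.078 ]
sq T [ 0.52   -0.2396  0.078 ]
wi T [ 0.5712 -0.3277  0.078 ]
S bottle 0.77 (array([ 0.5236, -0.1467]), np.float64(0.708))
S dish 0.6 (array([ 0.4592, -0.3239]), np.float64(0.925))
S flask 0.77 (array([0.5199, 0.2974]), np.float64(0.783))
T bottle 0.77 (array([ 0.5204, -0.1467]), np.float64(0.891))
T dish 0.82 (array([ 0.4579, -0.33  ]), np.float64(0.947))
T flask 0.59 (array([0.5198, 0.2997]), np.float64(0.544))
```

```bash
python3 -m handwheel '[[0,0,-1,0,0,0],[0,0,-1,0,0,0],[0,0,-1,0,0,0],[0,0,0,0,0,0],[0,0,0,0,0,0],[0,0,0,0,0,0],[0,0,0,0,0,0],[0,0,0,0,0,0]]'
python3 -m handwheel '[[0,0,0,0,0,0],[0,0,0,0,0,0],[0,0,0,0,0,0],[0,0,0,0,0,0],[0,0,0,0,0,0],[0,0,0,0,0,0],[0,0,0,0,0,0],[0,0,0,0,0,0]]' >/dev/null
python3 -m handwheel '[[0,0,0,0,0,0],[0,0,0,0,0,0],[0,0,0,0,0,0],[0,0,0,0,0,0],[0,0,0,0,0,0],[0,0,0,0,0,0],[0,0,0,0,0,0],[0,0,0,0,0,0]]' >/dev/null
python3 -m handwheel '[[0,0,0,0,0,0],[0,0,0,0,0,0],[0,0,0,0,0,0],[0,0,0,0,0,0],[0,0,0,0,0,0],[0,0,0,0,0,0],[0,0,0,0,0,0],[0,0,0,0,0,0]]' >/dev/null
python3 -m handwheel '[[0,0,0,0,0,0],[0,0,0,0,0,0],[0,0,0,0,0,0],[0,0,0,0,0,0],[0,0,0,0,0,0],[0,0,0,0,0,0],[0,0,0,0,0,0],[0,0,0,0,0,0]]'
python3 -c "
from h import *
S=bot.grab_frame('scene');T=bot.grab_frame('top')
for n,p in (('scene',S),('top',T)):
    cv2.imwrite('pics/%s25.png'%n,cv2.resize(p['pixels'][100:300,120:360],None,fx=3,fy=3,interpolation=cv2.INTER_CUBIC))
    for t in ('bottle','dish','flask'):
        m,s=MODELS[t];x0=dict(bottle=[.519,-.145],flask=[.519,.297],dish=[.459,-.328])[t]
        for r in bot.trace(p,t)[:4]:
            f=fit(p,r['region'],m,x0,s)
            if f[1]>.5: print(n,t,round(r['score'],2),f)
st()
"
```

```text
clock: 55.5
position: [0.4355, 0.0469, 0.3181]
tool_rot: [-3.141, 0.0, 1.606]
force: [0.0, 0.2, 0.7]
grip_width: 0.038
clock: 59.5
position: [0.4356, 0.047, 0.3183]
tool_rot: [-3.142, 0.0, 1.606]
force: [0.2, -1.0, 0.5]
grip_width: 0.0387
scene bottle 0.78 (array([ 0.5241, -0.1477]), np.float64(0.844))
scene dish 0.46 (array([ 0.4612, -0.3273]), np.float64(0.94))
top bottle 0.5 (array([ 0.52  , -0.1471]), np.float64(0.922))
top dish 0.72 (array([ 0.4573, -0.329 ]), np.float64(0.96))
{'clock': 59.9, 'qpos': [-0.7535, 0.1275, 0.5736, 1.9661, -0.0787, 1.0696, -0.1108], 'position': [0.4356, 0.047, 0.3183], 'tool_rot': [-3.1416, 0.0, 1.6057], 'force': [0.2688, 0.0205, 0.0448], 'grip_width': 0.0383}
```

View pics/scene25.png

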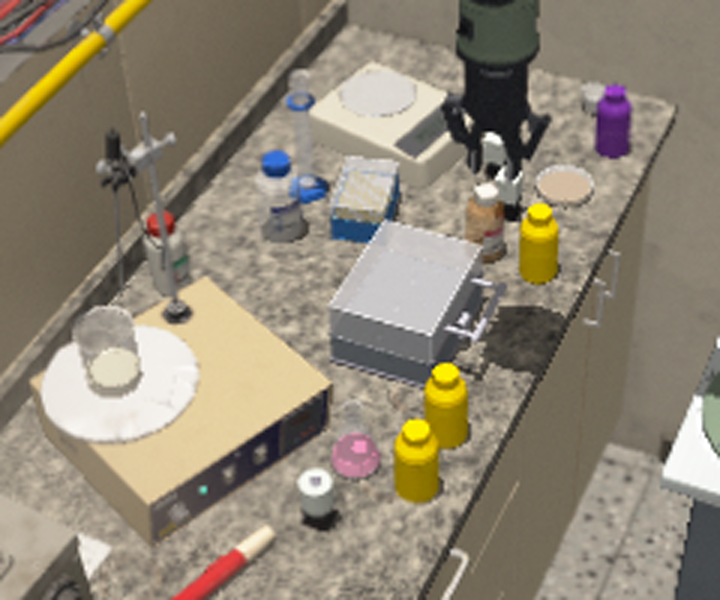

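View pics/top25.png

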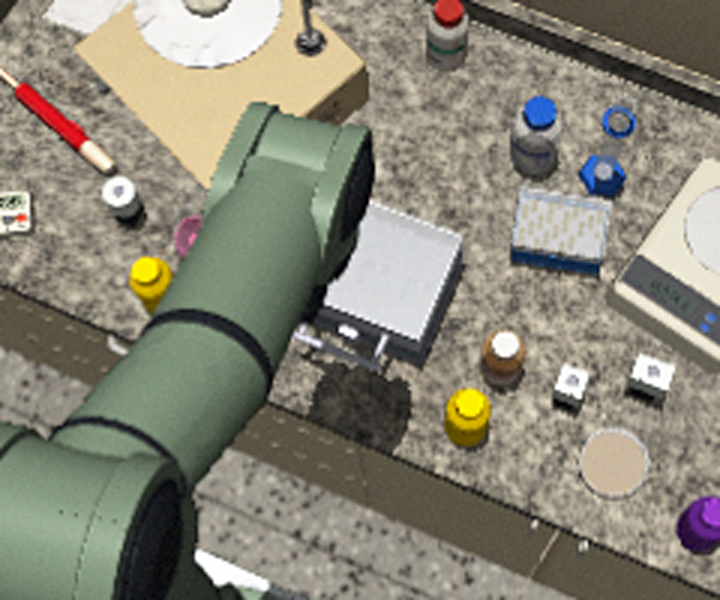

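```bash
python3 -c "
from workcell import bot
print(bot.job_done())"
```

```text
the job is handed in; nothing more can be done
None
```

I opened the hood by its handle until it stayed up on its own. I then pulled all three loggers and stood each beside its vessel, swung the hood shut and handed in at about 60 s.

Last checks before handing in, from camera fits (no verdict was reported):

| Logger | Distance to its vessel (centre to centre) | Allowed range | Offset across |
|---|---|---|---|
| Round, left of flask | about 0.103 m | 0.083–0.127 m | under 3 mm |
| Square, right of bottle | about 0.093 m | 0.074–0.118 m | under 3 mm |
| Wide, behind dish | about 0.113 m | 0.090–0.134 m | under 3 mm |

- **Hood:** after a downward push of about 36 N, its picture matches the shut picture from the start.
- **Vessels and bystanders:** all three vessels are upright, and the fits showed no knock to the flask or dish at any point. The tip rack and timer look where they were; I made no separate check on the crucible. The arm was clear of everything when I handed in.

Some checks disagreed or were missing:
- The two cameras differed by up to 5 mm on the vessels, and by about 10 mm in y for the round logger, because its head lay at the edge of the top-view crop. Either value is within tolerance.
- In the final round the networks did not report the flask, partly hidden by the arm in the top view, so there I judged it unmoved by eye in the scene picture.
- The square and wide loggers were partly hidden in the final scene views, so their final positions come from the top camera only. They agree with where the gripper released them.

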